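# Push the dish through the pass gate and ring for service

## Task

Send the order out: with the fingertips, push the oblong dish of rolls along the counter through the narrow gap between the two steel rails until the whole dish lies squarely on the black warming panel behind them, then press the plunger of the service bell right down and let it go. Only push the dish, flat on the counter: do not grip, lift or tip it, do not ring before it is on the panel, and leave everything else where it stands.

Things in the scene. Friction and masses are not known exactly. Their poses are not given: they have to be found in the camera images.
- dish: Oblong white stoneware dish with three bread rolls stuck fast in it: 90 (its x) by 120 (its y) mm, upright walls 38 high, edges rounded 6, rolls up to 48 high, 0.4 to 0.9 kg. Loose on the counter at the robot's right (-y), its long axis within 25 degrees of world y. Origin: centre of its underside. Both ends are alike.
- gate: Fixed pass gate: two low steel rails in line along its x axis, each 90 mm long, 24 thick (y), 35 high, with half-round ends. The gap between them is 100 wide; origin: centre of the gap, on the counter. The dish goes through along the gate's +y axis (roughly to the robot's left; the whole gate may be turned up to 12 degrees).
- panel (a point): Centre of the warming panel, a black rectangle with a thin steel edge, flush in the counter (no step) behind the gate: 180 (x) by 170 (y) mm, square to the gate, its centre 105 mm from the gate's origin along the gate's +y.
- bell: Service bell, fixed to the counter at the robot's left beyond the panel: black round foot 84 dia, brass dome up to 45 high. Origin: centre of its underside.
- plunger_top (a point): Centre of the top of the bell's steel plunger, a round button 24 dia on the dome, 62 mm above the counter when up.
- plunger (a joint): Travel of the plunger: 0 up, 0.006 m fully down (about 4 N there; springs back when let go). It rings at 0.004 m.
- ramekin: Bystander: white ceramic cup, 76 dia, 45 high mm. Origin: centre of its underside.
- spice_jar: Bystander: closed amber glass jar, 52 dia, 75 high mm. Origin: centre of its underside.
- sauce_cup: Bystander: steel cup, 56 dia, 40 high mm. Origin: centre of its underside.
- squeeze_bottle: Bystander: mustard-coloured bottle with white cap, 56 dia, 170 high mm. Origin: centre of its underside.
- bowl: Bystander: blue bowl, 130 dia, 65 high mm. Origin: centre of its underside.
- pepper_mill: Bystander: turned dark wooden mill, 54 dia, 115 high mm. Origin: centre of its underside.
- salt_dish: Bystander: small wooden bowl, 66 dia, 32 high mm. Origin: centre of its underside.
- spoon: Bystander: steel spoon lying flat, 200 long mm. Origin: near its middle, on its underside.
There are look-alikes about, which are no part of the job. What is shaped like the dish but green is not meant. Several things look just like the bell: the one meant starts nearest to the robot's base.

How it is judged:
By the outcome, as a careful person would: the job done as asked, in the order asked, and still so for the second after the job is handed in, with the robot touching nothing.
It also fails if it takes over 67 s, if anything falls off the work surface, if the arm or the gripper's body presses on something with over 40 N, if the wrist force passes 120 N, or if a joint passes its speed limit or range.

## Robot

A 6-joint arm with a two-finger parallel gripper is mounted at the origin on the work surface. World frame = base frame: x ahead of the robot, y to its left, z up, the work surface at z = 0. Lengths are in mm, angles in rad, forces in N, time in s.
With the tool pointing down it reaches from about 275 to 1000 mm from the base axis. Payload 8.4 kg.
Tool frame: the origin (TCP) lies at the very end of the fingers, on their centre line; the grasp point (between the pads) lies 19 mm behind it; z points along the fingers, y is the direction in which the jaws open and shut (so a half turn about z gives the same grasp; the last joint's range is limited). The gripper opens to 85 mm and grips with 20 to 120 N. Pads are 22 mm wide; open, the fingers measure 114 mm over their backs; the gripper's body (76 mm by 85 mm) begins 54 mm behind the grasp point. The pads swing forward as they close: fully open they stand 13 mm farther back than shut.
Start: joints at [-1.225, 0.353, 1.633, -0, 1.155, -0.002], TCP at [213.018, -587.581, 207.181] pointing down, gripper open.
Joint ranges: [-2.63, 2.63], [-0.92, 2.1], [0.06, 2.66], [-1.3, 4.44], [0, 2.69], [-3.02, 3.02]. Speed limits (rad/s): [2.22, 2.22, 2.79, 3.14, 3.14, 3.14].

## Interface

Orientations are given as [roll, pitch, yaw] about the fixed x, y, z axes, in that order (R = Rz(yaw) Ry(pitch) Rx(roll)).
In Python, from rig import r gives the robot as it stands.
- The arm moves only by the tool jog_arm, never from a script. Its argument "increments" is text: rows parted by semicolons, each of 7 numbers parted by spaces: the shift along the tool's x, y, z in cm, then the turn, a rotation vector about the tool's x, y, z in rad, then the opening, from -1 (shut) to 1 (fully open). A call has exactly 8 rows; each row shifts and turns the commanded pose from where the row before left it, along the tool's axes as they then stand; what a row does not reach is not made up. A row lasts 1/10 s, in which the tool goes at most 50 mm and 8.59 degrees, less where a joint would pass 70% of its speed; a pose out of reach is approached as far as the arm can. A call with a gripper value outside its range is refused whole. The fingers move at their own pace and stop on an object; "squeeze" is the grip in N (left out, the last holds). Time passes only in rows, so rows that do not move let the fingers close, or fill a call up. It gives the time, the measured TCP pose, the force and the opening at its end, in the units of the state.
- r.sense(): the state, without advancing time (a new reading comes with each control period).
- r.grab_frame(name): name is "scene" or "top" or "wrist"; returns the picture (384x512x3 uint8, red, green, blue); there is no depth.
- r.camera_info(name): a dict with "K" (3x3 intrinsics, pixels), "dist_coeffs" ([k1, k2, p1, p2, k3] as OpenCV has them; the pictures are not rectified), "rvec" (rotation vector, rad) and "tvec" (3), from world to camera coordinates, as OpenCV has them. Camera axes: x right, y down, z forward; pixel columns grow to the right and rows downward; lengths in mm; the calibration is good to about 2 mm. A picture is of the moment at which its call begins: read the wrist's pose just before it. camera_info takes no time and is no camera call; for the wrist camera it gives the pose at the moment of the call.
- r.sign_off(): hands the job in, once; it reports no verdict.
The state is a dict: "clock": time; "qpos": joint angles; "qvel": joint speeds; "joint_efforts": joint torques, N m; "eef_pos": TCP position; "tcp_rot": TCP orientation; "contact_force": force on the tool from outside, world axes, zero at the start; "wrist_torque": the same for the moment, N m; "opening": opening from 0.0 (shut) to 1.0 (fully open).
Only numpy, scipy, OpenCV 4.12 (cv2) and the standard library are available. Lean on these libraries where they do the work, as an engineer would, in place of code of your own. Each camera call takes 0.05 s, during which the arm holds its last target.

## Working session

There is one attempt and no reset: what is moved stays moved. The work goes in short steps, Python scripts to look and compute and a tool call to move; the robot and the scene stay as the last step left them, time stands still between calls to the robot, and variables do not carry over. Pictures are saved under pics/ and viewed, and the job is handed in when it is done.

Besides the shell and the picture viewer there is one more tool, called after ">>>" by a JSON object that holds its "api" and its "payload", one argument or row to a line. jog_arm: Moves the arm, as the interface text tells. Its arguments: {"type":"object","properties":{"increments":{"type":"string"},"squeeze":{"type":"number"}},"required":["increments"]}

```bash
ls; mkdir -p pics
python3 - <<'E'
from rig import r
import cv2
s=r.sense(); print(s)
for n in ("top","scene"):
    im=r.grab_frame(n); cv2.imwrite(f"pics/{n}0.png",im[:,:,::-1])
    print(n,r.camera_info(n))
E
```

```text
pics
{'clock': 0.0, 'qpos': array([-1.22539607e+00,  3.53668716e-01,  1.63409835e+00,  1.48941524e-05,
        1.15520646e+00, -2.41224766e-03]), 'qvel': array([ 0.00128374,  0.00163392, -0.00026075, -0.00149932, -0.00058138,
       -0.00051785]), 'joint_efforts': array([-3.29416391e-03, -6.05260277e+01, -3.42072451e+01, -5.69255960e-06,
        9.44688858e-03, -6.78252991e-05]), 'eef_pos': array([ 212.85737277, -587.1136549 ,  206.46417276]), 'tcp_rot': array([-3.14021182e+00, -1.69489668e-05,  3.47806470e-01]), 'contact_force': array([-0.28398968, -0.39970311, -0.11624103]), 'wrist_torque': array([ 0.04167877, -0.02913102, -0.02799202]), 'opening': 0.9972148462514702}
top {'K': array([[456.9477471 ,   0.        , 256.68359632],
       [  0.        , 456.9477471 , 194.18050031],
       [  0.        ,   0.        ,   1.        ]]), 'dist_coeffs': array([-0.07563896,  0.        ,  0.        ,  0.        ,  0.        ]), 'rvec': array([ 2.10620437, -2.15856503,  0.19861702]), 'tvec': array([ 106.75010539,  539.58281736, 1361.47089557])}
scene {'K': array([[419.96527251,   0.        , 255.14089255],
       [  0.        , 419.96527251, 195.62501957],
       [  0.        ,   0.        ,   1.        ]]), 'dist_coeffs': array([0.01502175, 0.        , 0.        , 0.        , 0.        ]), 'rvec': array([ 1.33563227,  2.05975916, -0.97936607]), 'tvec': array([ 108.79261361, -258.51932537, 1700.42139004])}
```

Run:
```python
import cv2
for n in ("top","scene"):
    im=cv2.imread(f"pics/{n}0.png"); cv2.imwrite(f"pics/{n}0b.png",cv2.resize(im,(800,600),interpolation=cv2.INTER_CUBIC))
```

```text
(no output)
```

View pics/top0b.png

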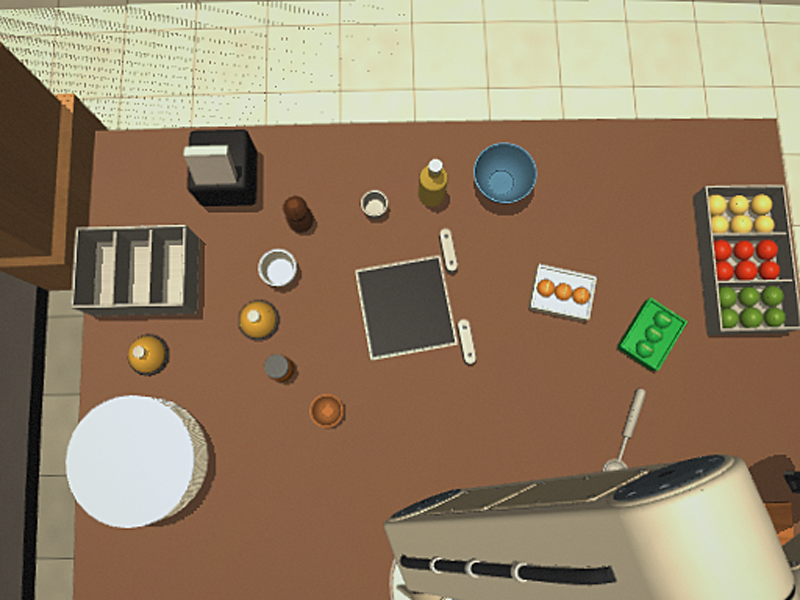

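View pics/scene0b.png

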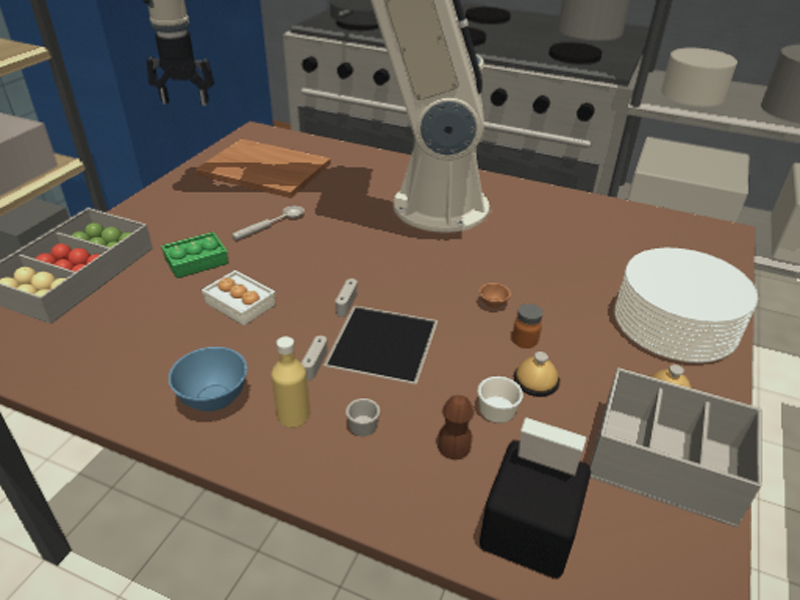

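Top view (800x600 picture): the white dish is at (563,292) and its green look-alike at (652,334). There are two bells, at (258,320) and (148,355). The rails are at (449,250) and (467,342), and the panel at (405,307). Next I'll take close crops to measure from.

```bash
cat > h.py <<'E'
import numpy as np, cv2
from rig import r
def p2w(name,pts,z):
    c=r.camera_info(name); K=c["K"];d=c["dist_coeffs"]
    R,_=cv2.Rodrigues(np.array(c["rvec"]));t=np.array(c["tvec"])
    u=cv2.undistortPoints(np.array(pts,float).reshape(-1,1,2),K,d).reshape(-1,2)
    C=-R.T@t; out=[]
    for a in u:
        v=R.T@np.array([a[0],a[1],1]); out.append(C+v*(z-C[2])/v[2])
    return np.array(out)
def w2p(name,P):
    c=r.camera_info(name)
    return cv2.projectPoints(np.array(P,float).reshape(-1,1,3),np.array(c["rvec"]),np.array(c["tvec"]),c["K"],c["dist_coeffs"])[0].reshape(-1,2)
def crop(src,dst,x0,y0,w,h):
    im=cv2.imread(src)[y0:y0+h,x0:x0+w]; k=min(800/w,600/h)
    cv2.imwrite(dst,cv2.resize(im,None,fx=k,fy=k,interpolation=cv2.INTER_CUBIC)); print(dst,k)
E
python3 - <<'E'
from h import *
crop("pics/top0.png","pics/c1.png",220,135,80,100) 
crop("pics/top0.png","pics/c2.png",325,155,120,90)
crop("pics/top0.png","pics/c3.png",75,150,120,90)
k=1.5625
for n,p,z in [("dish",(563,292),45),("green",(652,334),40),("bell1",(254,317),62),("bell2",(139,352),62),("railA",(449,250),35),("railB",(467,342),35),("panel",(405,307),0),("ram",(278,268),22),("jar",(275,365),75),("salt",(327,411),32),("sauce",(374,204),30)]:
    print(n,p2w("top",[(p[0]/k,p[1]/k)],z).round(0))
E
```

```text
pics/c1.png 6.0
pics/c2.png 6.666666666666667
pics/c3.png 6.666666666666667
dish [[ 558. -230.   45.]]
green [[ 469. -405.   40.]]
bell1 [[519. 381.  62.]]
bell2 [[456. 606.  62.]]
railA [[652.  -6.  35.]]
railB [[464. -35.  35.]]
panel [[543.  85.   0.]]
ram [[626. 341.  22.]]
jar [[424. 337.  75.]]
salt [[336. 243.  32.]]
sauce [[754. 144.  30.]]
```

View pics/c1.png

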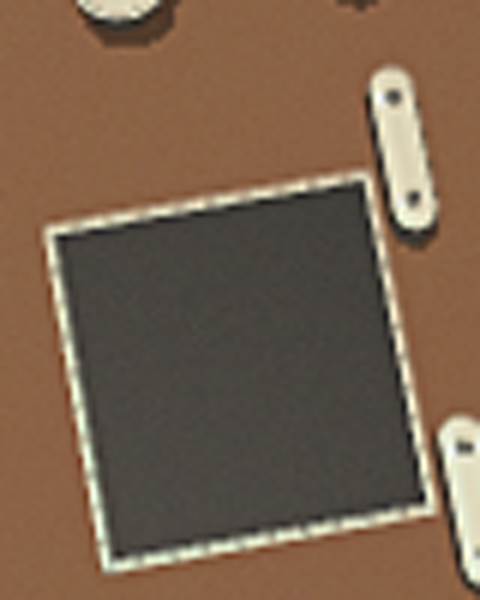

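View pics/c2.png

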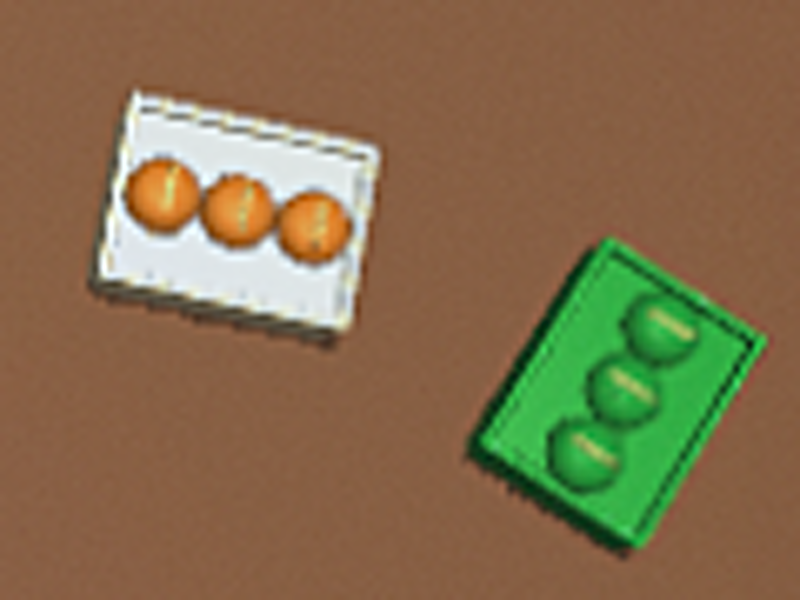

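View pics/c3.png

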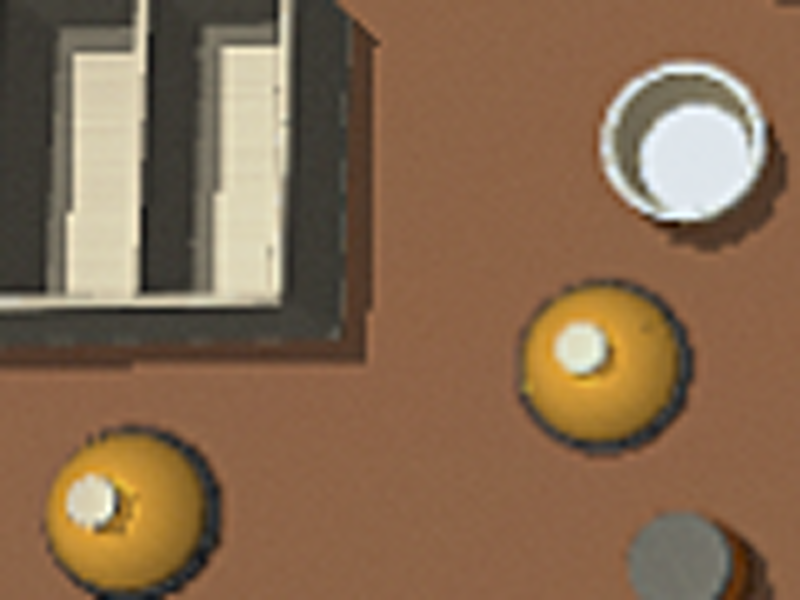

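```bash
cat >> h.py <<'E'
def cp(pts,k,x0,y0): return (np.array(pts,float)+.5)/k-.5+np.array([x0,y0])
E
python3 - <<'E'
from h import *
P=p2w("top",cp([(46,229),(367,175),(434,512),(108,570)],6,220,135),0)[:,:2]
print("panel",P.round(1).tolist(),P.mean(0),[np.linalg.norm(P[i]-P[i-1]).round(1) for i in range(4)])
g=(P[0]-P[1]+P[3]-P[2]);a=np.degrees(np.arctan2(g[1],g[0]));h=P[0]-P[3]+P[1]-P[2];b=np.degrees(np.arctan2(h[1],h[0]));print("gate y dir",a,"x dir",b)
D=p2w("top",cp([(136,92),(380,148),(350,330),(97,282)],6.6667,325,155),38)[:,:2]
print("dish",D.round(1).tolist(),D.mean(0),[np.linalg.norm(D[i]-D[i-1]).round(1) for i in range(4)])
g=(D[0]-D[1]+D[3]-D[2]);print("dish y dir",np.degrees(np.arctan2(g[1],g[0])));h=D[0]-D[3]+D[1]-D[2];print("dish x",np.degrees(np.arctan2(h[1],h[0])))
print("rails",p2w("top",cp([(391,68),(414,232),(460,418)],6,220,135),35)[:,:2].round(1).tolist())
print("plunger",p2w("top",cp([(581,348)],6.6667,75,150),62), "foot",p2w("top",cp([(604,367)],6.6667,75,150),3))
print("rolls",p2w("top",cp([(163,194),(238,210),(315,228)],6.6667,325,155),45)[:,:2].round(1).tolist())
E
```

```text
panel [[622.9, 185.9], [648.6, 12.7], [465.3, -16.3], [438.9, 155.9]] [543.88171454  84.53001364] [np.float64(186.4), np.float64(175.0), np.float64(185.6), np.float64(174.2)]
gate y dir 98.5802622403953 x dir 9.125914712946136
dish [[619.7, -186.8], [590.0, -301.4], [503.5, -280.8], [529.1, -163.0]] [ 560.56216198 -232.99323912] [np.float64(93.7), np.float64(118.4), np.float64(89.0), np.float64(120.5)]
dish y dir 76.62047179136323
dish x -14.085778996999249
rails [[697.9, 0.3], [608.7, -8.5], [509.6, -28.6]]
plunger [[522.89597125 383.63903862  62.        ]] foot [[523.31188491 384.35502494   3.        ]]
rolls [[568.9, -195.1], [560.4, -229.9], [551.0, -265.7]]
```

Bell check: the nearer bell (644 mm from the base, at 258,320) is the one meant, and the other is at 758 mm. The white dish is the target, not the green one. The rail midpoint (559,-18.5) agrees with the panel-derived gate origin (560,-19). I'll now plan the approach behind the dish.

```bash
cat > plan.py <<'E'
from h import *
from scipy.spatial.transform import Rotation as Ro
def rows(wps,grip,start=None,n=8):
    """wps: list of (x,y,z,yaw) per row"""
    s=r.sense(); p=np.array(s["eef_pos"]) if start is None else np.array(start[:3],float)
    y=s["tcp_rot"][2] if start is None else start[3]
    out=[]
    for w in wps:
        R=Ro.from_euler('xyz',[np.pi,0,y]).as_matrix()
        d=(R.T@(np.array(w[:3])-p)/10).round(2); a=round(float(-(w[3]-y)),3)
        out.append("%g %g %g 0 0 %g %g"%(d[0],d[1],d[2],a,grip))
        p=p+R@(d*10); y=y-a
    for i in range(0,len(out),n):
        q=out[i:i+n]; q+=["0 0 0 0 0 0 %g"%grip]*(n-len(q)); print("; ".join(q).replace("-0 ","0 "))
    print("end",p.round(1),round(y,4))
def line(a,b,k):
    return [np.array(a)+(np.array(b)-np.array(a))*(i+1)/k for i in range(k)]
G=np.array([560,-19.]);TH=np.radians(8.9);EX=np.array([np.cos(TH),np.sin(TH)]);EY=np.array([-np.sin(TH),np.cos(TH)])
def togate(p): d=np.array(p[:2])-G; return np.array([d@EX,d@EY])
def fromgate(a,b): return G+a*EX+b*EY
E
python3 - <<'E'
from plan import *
s=[213,-587.3,206.8,.348]
y=np.radians(76.3); d=np.array([np.cos(y),np.sin(y)]); c=np.array([560.6,-233.])-92*d
a=[*c,100,y]
w=line(s,a,11)+line(a,[*c,10,y],5)
rows(w,0,s)
E
```

```text
3.61 -1.25 0.97 0 0 -0.089 0; 3.7 -0.93 0.97 0 0 -0.09 0; 3.77 -0.59 0.97 0 0 -0.089 0; 3.81 -0.26 0.97 0 0 -0.09 0; 3.82 0.09 0.97 0 0 -0.089 0; 3.79 0.43 0.98 0 0 -0.09 0; 3.74 0.76 0.97 0 0 -0.089 0; 3.66 1.1 0.97 0 0 -0.089 0
3.54 1.42 0.97 0 0 -0.09 0; 3.4 1.73 0.97 0 0 -0.089 0; 3.24 2.02 0.97 0 0 -0.09 0; 0 0 1.8 0 0 0 0; 0 0 1.8 0 0 0 0; 0 0 1.8 0 0 0 0; 0 0 1.8 0 0 0 0; 0 0 1.8 0 0 0 0
end [ 538.8 -322.4   10. ] 1.332
```

>>> {"api": "jog_arm", "payload": {
  "increments": "3.61 -1.25 0.97 0 0 -0.09 0; 3.7 -0.93 0.97 0 0 -0.09 0; 3.77 -0.59 0.97 0 0 -0.09 0; 3.81 -0.26 0.97 0 0 -0.09 0; 3.82 0.09 0.97 0 0 -0.09 0; 3.79 0.43 0.98 0 0 -0.09 0; 3.74 0.76 0.97 0 0 -0.09 0; 3.66 1.1 0.97 0 0 -0.09 0"
}}

```text
clock: 0.9
eef_pos: [450.5, -393.2, 128.8]
tcp_rot: [-3.141, -0.0, 1.072]
contact_force: [0.2, -0.3, 1.3]
opening: 0.5
```

>>> {"api": "jog_arm", "payload": {
  "increments": "3.54 1.42 0.97 0 0 -0.09 0; 3.4 1.73 0.97 0 0 -0.09 0; 3.24 2.02 0.97 0 0 -0.09 0; 0 0 1.5 0 0 0 0; 0 0 1 0 0 0 0; 0 0 0 0 0 0 0; 0 0 0 0 0 0 0; 0 0 0 0 0 0 0"
}}

```text
clock: 1.7
eef_pos: [537.7, -322.8, 76.0]
tcp_rot: [3.141, 0.0, 1.336]
contact_force: [-0.1, 0.6, 0.6]
opening: 0.501
```

Run:
```python
from plan import *
s=r.sense();print(s["clock"],s["eef_pos"],s["tcp_rot"],s["opening"],s["contact_force"])
im=r.grab_frame("wrist");cv2.imwrite("pics/w1.png",cv2.resize(im[:,:,::-1],(800,600)))
im=r.grab_frame("top");cv2.imwrite("pics/t1.png",im[:,:,::-1]);crop("pics/t1.png","pics/t1c.png",280,140,160,120)
```

```text
1.7 [ 537.73136164 -322.76518357   76.01404123] [3.14090471e+00 2.96128969e-04 1.33614717e+00] 0.5008924040251791 [-0.13973587  0.60903686  0.59725025]
pics/t1c.png 5.0
```

View pics/w1.png

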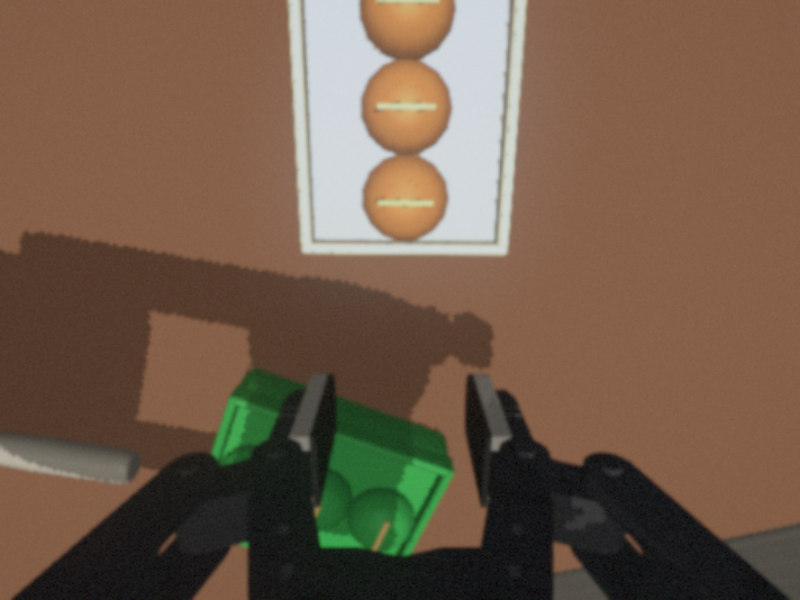

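View pics/t1c.png

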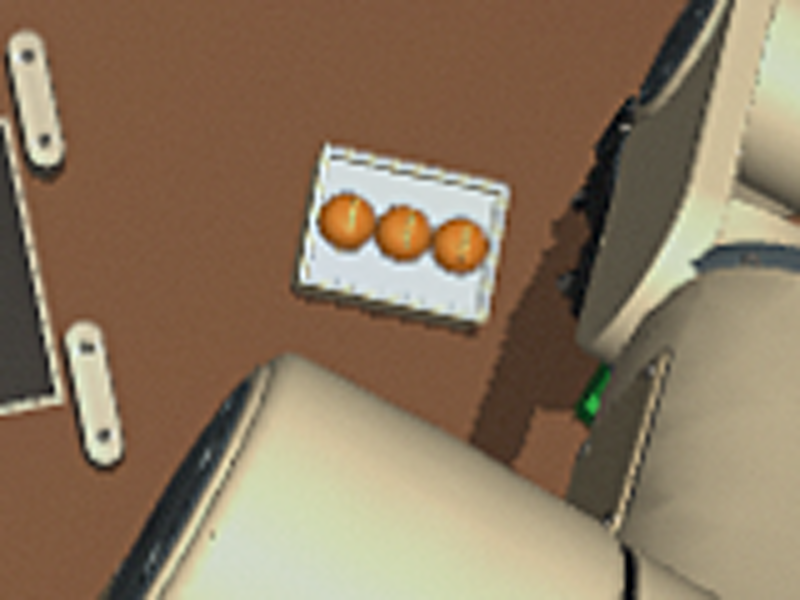

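The wrist view shows the dish's rear edge at (303,253) to (508,254), with the green dish's corners at (252,371) and (450,468). I'll check both for clearance and for the dish pose.

Run:
```python
from plan import *
k=1.5625
f=lambda L,z:p2w("wrist",cp(L,k,0,0),z)[:,:2].round(1)
A=f([(303,253),(508,254),(297,150),(518,130)],38);print("dish rear",A.tolist(),np.linalg.norm(A[0]-A[1]), np.degrees(np.arctan2(*(A[1]-A[0])[::-1])))
print("left edge",np.degrees(np.arctan2(*(A[2]-A[0])[::-1])),np.degrees(np.arctan2(*(A[3]-A[1])[::-1])))
print("green",f([(252,371),(450,468)],38).tolist())
y=np.radians(76.3)
print("rear centre -> centre",(A[0]+A[1])/2+60*np.array([np.cos(y),np.sin(y)]))
```

```text
dish rear [[504.4, -279.6], [590.9, -300.8], [514.6, -237.8], [603.4, -251.1]] 89.06003593082589 -13.770987124550485
left edge 76.28672819304742 75.882409053113
green [[463.8, -328.7], [543.9, -404.9]]
rear centre -> centre [ 561.86028876 -231.9070528 ]
```

```bash
cat > path.py <<'E'
from plan import *
def tool(c,h,z=10,off=71): return [*(c-off*np.array([np.cos(h),np.sin(h)])),z,h]
def arcpath(c,h,segs,step=5.,z=10,off=71):
    """segs: (length, dtheta)"""
    out=[];c=np.array(c,float)
    for L,dt in segs:
        n=max(1,round(L/step))
        for i in range(n):
            hm=h+dt/n/2; c=c+L/n*np.array([np.cos(hm),np.sin(hm)]); h+=dt/n
            out.append(tool(c,h,z,off))
    print("final dish gate",togate(c).round(1),"head err deg",np.degrees(h-TH-np.pi/2).round(2)); return out
E
python3 - <<'E'
from path import *
s=r.sense();p=s["eef_pos"];y=s["tcp_rot"][2]
c=np.array([561.2,-232.4]);h=np.radians(76.2)
w=line([*p,y],tool(c,h,10,92),4)
w+=[tool(c,h,10,o) for o in (87,82,77,72)]
w+=arcpath(c,h,[(32,0),(99,np.radians(98.9-76.2))])
rows(w,0)
E
```

```text
final dish gate [ -0.1 -85.1] head err deg 0.0
0.03 0.03 1.65 0 0 0.002 0; 0.03 0.02 1.65 0 0 0.001 0; 0.02 0.03 1.66 0 0 0.002 0; 0.03 0.02 1.65 0 0 0.002 0; 0.5 0 0 0 0 0 0; 0.5 0 0 0 0 0 0; 0.5 0 0 0 0 0 0; 0.5 0 0 0 0 0 0
0.64 0 0 0 0 0 0; 0.53 0 0 0 0 0 0; 0.53 0 0 0 0 0 0; 0.54 0 0 0 0 0 0; 0.53 0 0 0 0 0 0; 0.53 0 0 0 0 0 0; 0.5 0.14 0 0 0 -0.02 0; 0.5 0.13 0 0 0 -0.02 0
0.49 0.14 0 0 0 -0.02 0; 0.5 0.13 0 0 0 -0.02 0; 0.49 0.14 0 0 0 -0.019 0; 0.5 0.13 0 0 0 -0.02 0; 0.5 0.14 0 0 0 -0.02 0; 0.49 0.14 0 0 0 -0.02 0; 0.5 0.13 0 0 0 -0.02 0; 0.5 0.14 0 0 0 -0.019 0
0.49 0.13 0 0 0 -0.02 0; 0.5 0.14 0 0 0 -0.02 0; 0.5 0.13 0 0 0 -0.02 0; 0.49 0.14 0 0 0 -0.02 0; 0.5 0.14 0 0 0 -0.02 0; 0.49 0.13 0 0 0 -0.019 0; 0.5 0.14 0 0 0 -0.02 0; 0.5 0.13 0 0 0 -0.02 0
0.49 0.14 0 0 0 -0.02 0; 0.5 0.13 0 0 0 -0.02 0; 0 0 0 0 0 0 0; 0 0 0 0 0 0 0; 0 0 0 0 0 0 0; 0 0 0 0 0 0 0; 0 0 0 0 0 0 0; 0 0 0 0 0 0 0
end [ 584.  -173.2   10. ] 1.7266
```

>>> {"api": "jog_arm", "payload": {
  "increments": "0.03 0.03 1.65 0 0 0.002 0; 0.03 0.02 1.65 0 0 0.002 0; 0.02 0.03 1.65 0 0 0.002 0; 0.03 0.02 1.65 0 0 0.001 0; 0.5 0 0 0 0 0 0; 0.5 0 0 0 0 0 0; 0.5 0 0 0 0 0 0; 0.5 0 0 0 0 0 0"
}}

```text
clock: 2.6
eef_pos: [544.8, -301.2, 10.1]
tcp_rot: [3.14, 0.0, 1.331]
contact_force: [0.6, -0.5, -0.2]
opening: 0.502
```

>>> {"api": "jog_arm", "payload": {
  "increments": "0.64 0 0 0 0 0 0; 0.53 0 0 0 0 0 0; 0.53 0 0 0 0 0 0; 0.54 0 0 0 0 0 0; 0.53 0 0 0 0 0 0; 0.53 0 0 0 0 0 0; 0 0 0 0 0 0 0; 0 0 0 0 0 0 0"
}}

```text
clock: 3.4
eef_pos: [552.5, -269.3, 9.9]
tcp_rot: [3.14, -0.0, 1.331]
contact_force: [0.6, -0.1, 5.5]
opening: 0.5
```

Run:
```python
from plan import *
s=r.sense();print(s["clock"],s["eef_pos"],s["tcp_rot"],s["opening"],s["contact_force"])
im=r.grab_frame("wrist");cv2.imwrite("pics/w2.png",cv2.resize(im[:,:,::-1],(800,600)))
im=r.grab_frame("top");cv2.imwrite("pics/t2.png",im[:,:,::-1]);crop("pics/t2.png","pics/t2c.png",280,140,160,120)
```

```text
3.4 [ 552.52250733 -269.26997394    9.89262729] [ 3.14049207e+00 -2.03849748e-04  1.33081537e+00] 0.500425893498349 [ 0.55233953 -0.11953392  5.4965738 ]
pics/t2c.png 5.0
```

View pics/w2.png

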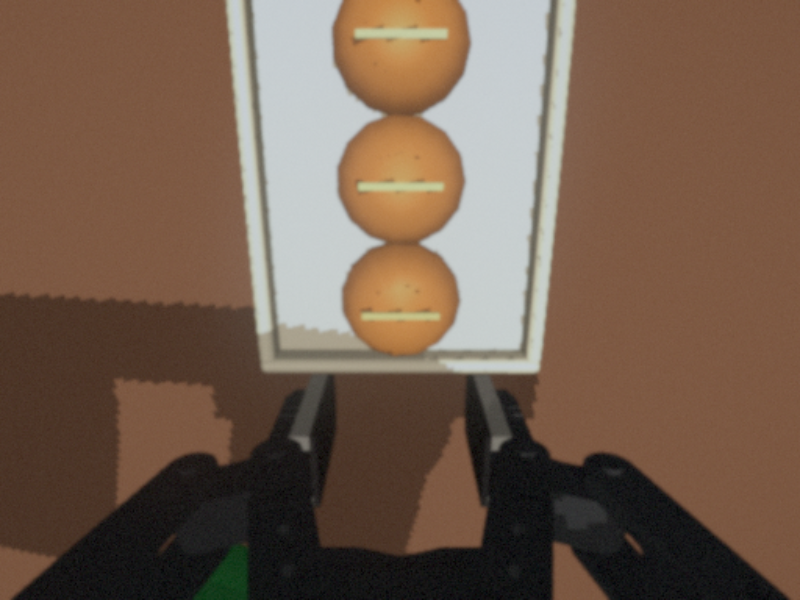

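View pics/t2c.png

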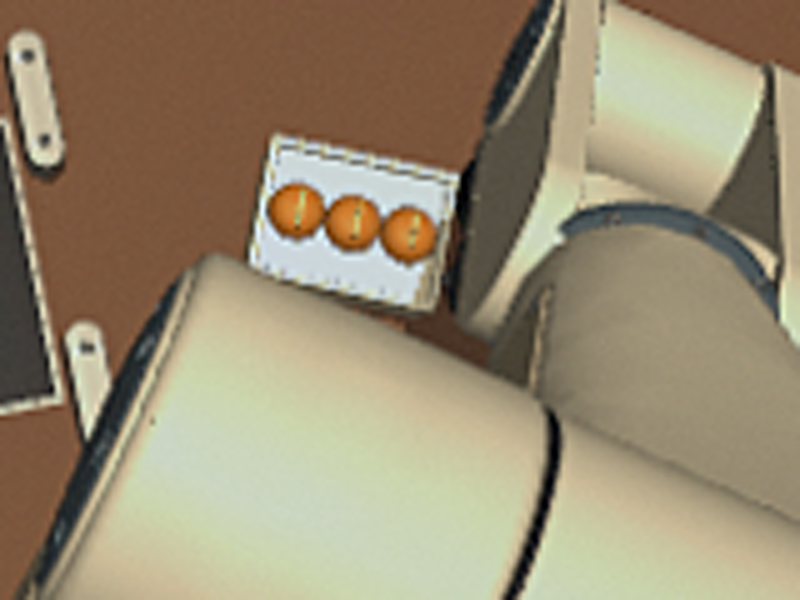

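The wrist view shows the dish square against the two fingers, with its rear edge at (263,370) to (541,371).

Run:
```python
from path import *
k=1.5625
A=p2w("wrist",cp([(263,371),(541,372)],k,0,0),38)[:,:2]
s=r.sense();p=s["eef_pos"][:2];y=s["tcp_rot"][2];d=np.array([np.cos(y),np.sin(y)]);m=A.mean(0)
print(A.round(1).tolist(),np.linalg.norm(A[0]-A[1]),np.degrees(np.arctan2(*(A[1]-A[0])[::-1])),"tool yaw-90",np.degrees(y)-90)
off=(m-p)@d; print("rear face ahead of tcp",off,"lat",(m-p)@np.array([d[1],-d[0]]))
B=p2w("top",cp([(273,136),(458,178),(433,312),(252,272)],5,280,140),38)[:,:2];print("top",B.round(1).tolist(),B.mean(0))
c=m+60*d;print("centre",c,togate(c),np.degrees(y)-98.9)
```

```text
[[511.7, -247.8], [598.2, -269.5]] 89.19055831265737 -14.1202271036894 tool yaw-90 -13.756979017796496
rear face ahead of tcp 11.059730574418047 lat -0.02140690864314404
top [[625.5, -153.0], [595.8, -268.7], [510.9, -247.0], [538.9, -134.9]] [ 567.76067553 -200.88920048]
centre [ 569.24455059 -200.36205793] [ -18.92534908 -180.6086624 ] -22.656979017796502
```

Run:
```python
from path import *
s=r.sense();p=s["eef_pos"][:2];y=s["tcp_rot"][2]
rows(arcpath(p+71*np.array([np.cos(y),np.sin(y)]),y,[(98,.3954)],z=10)[:16],0)
```

```text
final dish gate [  0.2 -85.2] head err deg -0.0
0.49 0.14 -0.03 0 0 -0.02 0; 0.49 0.13 0 0 0 -0.02 0; 0.49 0.14 0 0 0 -0.019 0; 0.5 0.13 0 0 0 -0.02 0; 0.49 0.14 0 0 0 -0.02 0; 0.49 0.13 0 0 0 -0.02 0; 0.49 0.14 0 0 0 -0.019 0; 0.49 0.13 0 0 0 -0.02 0
0.49 0.14 0 0 0 -0.02 0; 0.49 0.14 0 0 0 -0.02 0; 0.49 0.13 0 0 0 -0.019 0; 0.5 0.14 0 0 0 -0.02 0; 0.49 0.13 0 0 0 -0.02 0; 0.49 0.14 0 0 0 -0.02 0; 0.49 0.13 0 0 0 -0.02 0; 0.49 0.14 0 0 0 -0.019 0
end [ 581.1 -193.4   10. ] 1.6467
```

>>> {"api": "jog_arm", "payload": {
  "increments": "0.49 0.14 -0.03 0 0 -0.02 0; 0.49 0.13 0 0 0 -0.02 0; 0.49 0.14 0 0 0 -0.02 0; 0.5 0.13 0 0 0 -0.02 0; 0.49 0.14 0 0 0 -0.02 0; 0.49 0.13 0 0 0 -0.02 0; 0.49 0.14 0 0 0 -0.02 0; 0.49 0.13 0 0 0 -0.02 0"
}}

```text
clock: 4.3
eef_pos: [569.4, -233.3, 9.8]
tcp_rot: [3.141, 0.001, 1.492]
contact_force: [0.3, -6.3, 4.2]
opening: 0.501
```

>>> {"api": "jog_arm", "payload": {
  "increments": "0.49 0.14 0 0 0 -0.02 0; 0.49 0.14 0 0 0 -0.02 0; 0.49 0.13 0 0 0 -0.02 0; 0.5 0.14 0 0 0 -0.02 0; 0 0 0 0 0 0 0; 0 0 0 0 0 0 0; 0 0 0 0 0 0 0; 0 0 0 0 0 0 0"
}}

```text
clock: 5.1
eef_pos: [576.0, -213.3, 9.8]
tcp_rot: [3.141, -0.0, 1.57]
contact_force: [3.0, -1.3, 3.7]
opening: 0.501
```

Run:
```python
from plan import *
s=r.sense();print(s["clock"],s["eef_pos"],s["tcp_rot"],s["opening"],s["contact_force"])
im=r.grab_frame("wrist");cv2.imwrite("pics/w3.png",cv2.resize(im[:,:,::-1],(800,600)))
im=r.grab_frame("top");cv2.imwrite("pics/t3.png",im[:,:,::-1]);crop("pics/t3.png","pics/t3c.png",260,130,160,120)
```

```text
5.1 [ 575.97744186 -213.28603479    9.79996896] [ 3.14096378e+00 -3.08140184e-06  1.57041187e+00] 0.5007480418884437 [ 2.95291013 -1.25024553  3.65107361]
pics/t3c.png 5.0
```

View pics/w3.png

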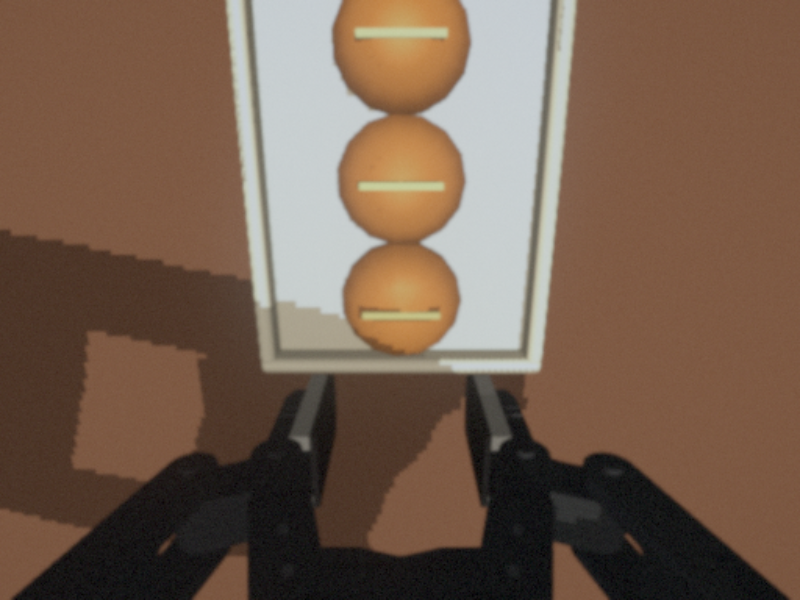

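View pics/t3c.png

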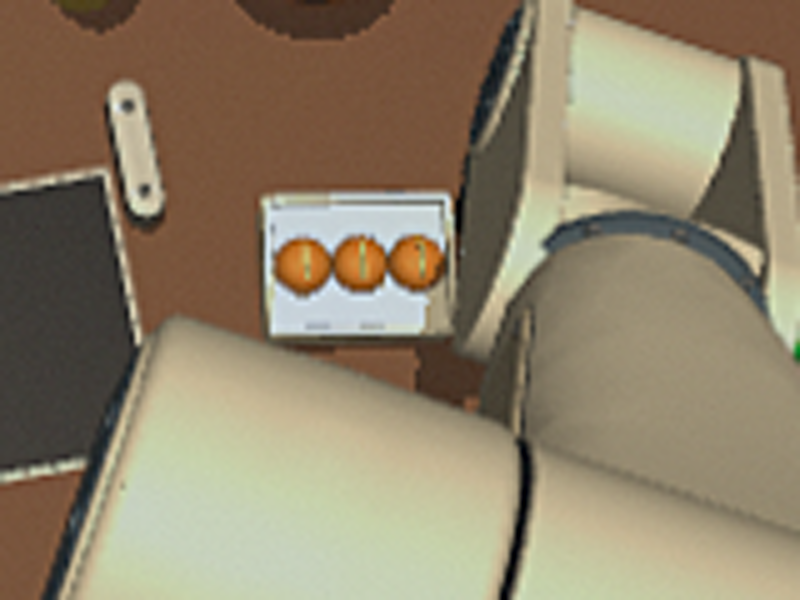

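Run:
```python
from path import *
crop("pics/t3.png","pics/t3d.png",305,165,60,45)
crop("pics/t3.png","pics/t3e.png",275,140,20,15)
crop("pics/top0.png","pics/t3f.png",275,135,40,100)
```

```text
pics/t3d.png 13.333333333333334
pics/t3e.png 40.0
pics/t3f.png 6.0
```

View pics/t3d.png

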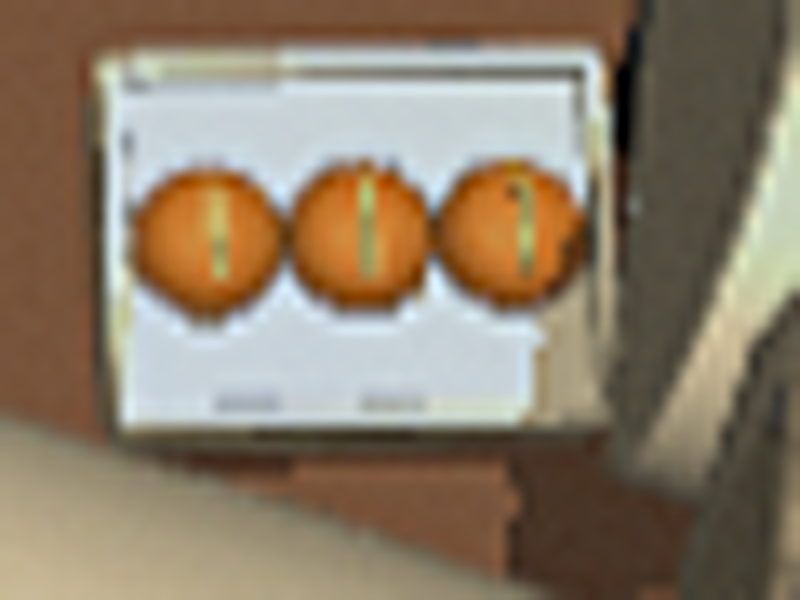

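View pics/t3f.png

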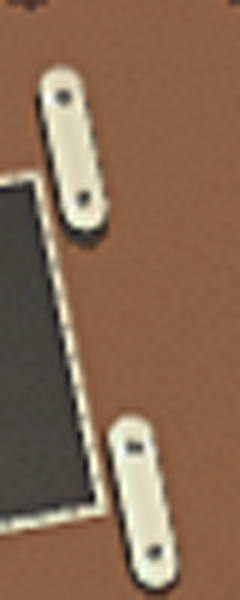

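Run:
```python
from path import *
s=r.sense();p=s["eef_pos"][:2];y=s["tcp_rot"][2]
print("dish by tool",p+71*np.array([np.cos(y),np.sin(y)]))
B=p2w("top",cp([(97,50),(603,47),(608,425),(118,430)],13.3333,305,165),38)[:,:2];print("dish by top",B.round(1).tolist(),B.mean(0))
A=p2w("wrist",cp([(265,371),(541,372)],1.5625,0,0),38)[:,:2];print("wrist rear",A.round(1).tolist(),A.mean(0))
Q=p2w("top",cp([(63,96),(84,198),(135,446),(154,551)],6,275,135),35)[:,:2]
print("bolts",Q.round(1).tolist(),"mid",Q.mean(0),Q[1:3].mean(0))
h=Q[0]-Q[3];print(np.degrees(np.arctan2(h[1],h[0])))
```

```text
dish by tool [ 575.96242859 -142.2793929 ]
dish by top [[622.3, -82.0], [620.3, -202.1], [529.7, -197.6], [531.3, -82.6]] [ 575.91166205 -141.07030569]
wrist rear [[532.1, -201.8], [620.6, -202.4]] [ 576.34675593 -202.10765352]
bolts [[682.5, -0.2], [626.9, -9.2], [494.9, -30.6], [440.3, -38.2]] mid [561.17417776 -19.55414666] [560.93312513 -19.90588404]
8.914479158747431
```

```bash
sed -i 's/G=np.array(\[560,-19.\])/G=np.array([560.7,-19.4])/' plan.py
python3 - <<'E'
from path import *
s=r.sense();p=s["eef_pos"][:2];y=s["tcp_rot"][2];c=p+71*np.array([np.cos(y),np.sin(y)])
print(togate(c))
w=arcpath(c,y,[(2,0),(36,np.pi/2+TH-y)],z=10); rows(w,0)
E
```

```text
[  -3.93205145 -123.76116474]
final dish gate [ -0.8 -85.9] head err deg 0.0
0.2 0 -0.02 0 0 0 0; 0.52 0.15 0 0 0 -0.022 0; 0.51 0.15 0 0 0 -0.022 0; 0.52 0.16 0 0 0 -0.023 0; 0.51 0.15 0 0 0 -0.022 0; 0.52 0.15 0 0 0 -0.022 0; 0.52 0.15 0 0 0 -0.022 0; 0.51 0.15 0 0 0 -0.023 0
end [ 584.1 -174.6   10. ] 1.7265
```

>>> {"api": "jog_arm", "payload": {
  "increments": "0.65 0 -0.02 0 0 0 0; 0.52 0.15 0 0 0 -0.022 0; 0.51 0.15 0 0 0 -0.022 0; 0.52 0.16 0 0 0 -0.023 0; 0.51 0.15 0 0 0 -0.022 0; 0.52 0.15 0 0 0 -0.022 0; 0.52 0.15 0 0 0 -0.022 0; 0.51 0.15 0 0 0 -0.023 0"
}}

```text
clock: 6.0
eef_pos: [583.6, -170.3, 9.8]
tcp_rot: [-3.141, 0.001, 1.728]
contact_force: [0.5, -5.5, 4.2]
opening: 0.498
```

>>> {"api": "jog_arm", "payload": {
  "increments": "0 0 0 0 0 0 0; 0 0 0 0 0 0 0; 0 0 0 0 0 0 0; 0 0 0 0 0 0 0; 0 0 0 0 0 0 0; 0 0 0 0 0 0 0; 0 0 0 0 0 0 0; 0 0 0 0 0 0 0"
}}

```text
clock: 6.8
eef_pos: [583.6, -170.0, 9.8]
tcp_rot: [-3.141, -0.0, 1.727]
contact_force: [0.7, -0.0, 0.9]
opening: 0.5
```

Run:
```python
from path import *
s=r.sense();print(s["clock"],s["eef_pos"],s["tcp_rot"],s["opening"],s["contact_force"])
p=s["eef_pos"][:2];y=s["tcp_rot"][2];c=p+71*np.array([np.cos(y),np.sin(y)]);print(togate(c),np.degrees(y)-98.9)
im=r.grab_frame("wrist");cv2.imwrite("pics/w4.png",cv2.resize(im[:,:,::-1],(800,600)))
im=r.grab_frame("top");cv2.imwrite("pics/t4.png",im[:,:,::-1]);crop("pics/t4.png","pics/t4c.png",260,140,100,75)
```

```text
6.8 [ 583.60285384 -169.96156576    9.77973626] [-3.14121482e+00 -2.08051879e-04  1.72670798e+00] 0.4998861014514319 [ 0.73707877 -0.01443322  0.87737659]
[ -0.70732937 -81.29210549] 0.03307966224100767
pics/t4c.png 8.0
```

View pics/w4.png

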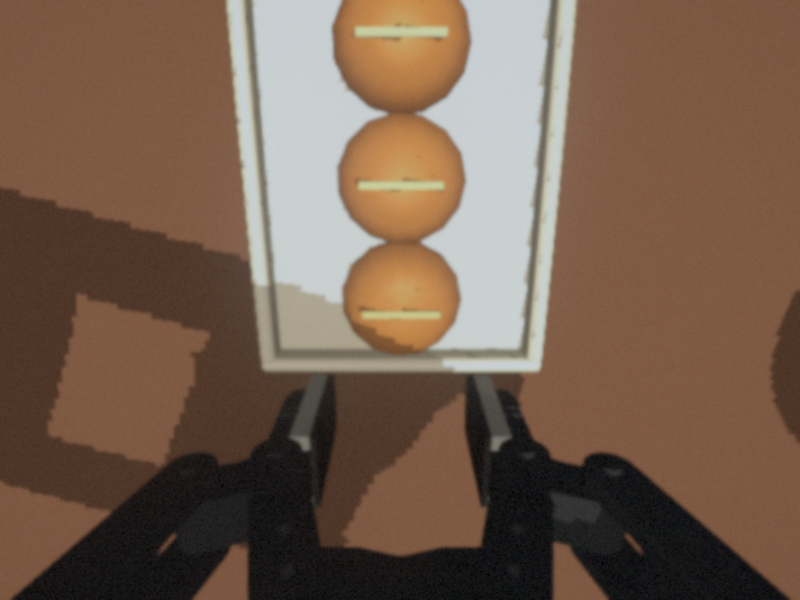

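View pics/t4c.png

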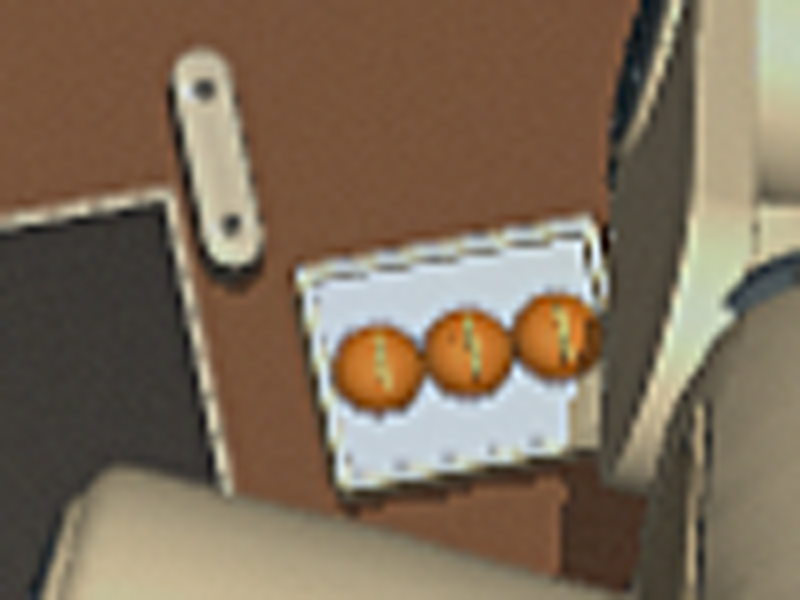

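The dish is aligned 0.03° off and 0.7 mm left of the gap centre. In the top crop its upper edge, extended, clears the rail end at (240,267) by about 6 mm. I'll go through now.

>>> {"api": "jog_arm", "payload": {
  "increments": "0.5 0.01 0 0 0 0 0; 0.5 0.01 0 0 0 0 0; 0.5 0.01 0 0 0 0 0; 0.5 0.01 0 0 0 0 0; 0.5 0.01 0 0 0 0 0; 0.5 0 0 0 0 0 0; 0.5 0 0 0 0 0 0; 0.5 0 0 0 0 0 0"
}}

```text
clock: 7.7
eef_pos: [578.0, -129.9, 9.9]
tcp_rot: [-3.142, -0.0, 1.727]
contact_force: [0.2, -4.0, 1.0]
opening: 0.501
```

Run:
```python
from path import *
s=r.sense();print(s["clock"],s["contact_force"])
p=s["eef_pos"][:2];y=s["tcp_rot"][2];c=p+71*np.array([np.cos(y),np.sin(y)]);print(togate(c),np.degrees(y)-98.9)
im=r.grab_frame("wrist");cv2.imwrite("pics/w5.png",cv2.resize(im[:,:,::-1],(800,600)))
im=r.grab_frame("top");cv2.imwrite("pics/t5.png",im[:,:,::-1]);crop("pics/t5.png","pics/t5c.png",260,140,100,75)
```

```text
7.7 [ 0.21176959 -4.01804745  0.95457928]
[ -0.07203392 -40.87922752] 0.041465833925059314
pics/t5c.png 8.0
```

View pics/w5.png

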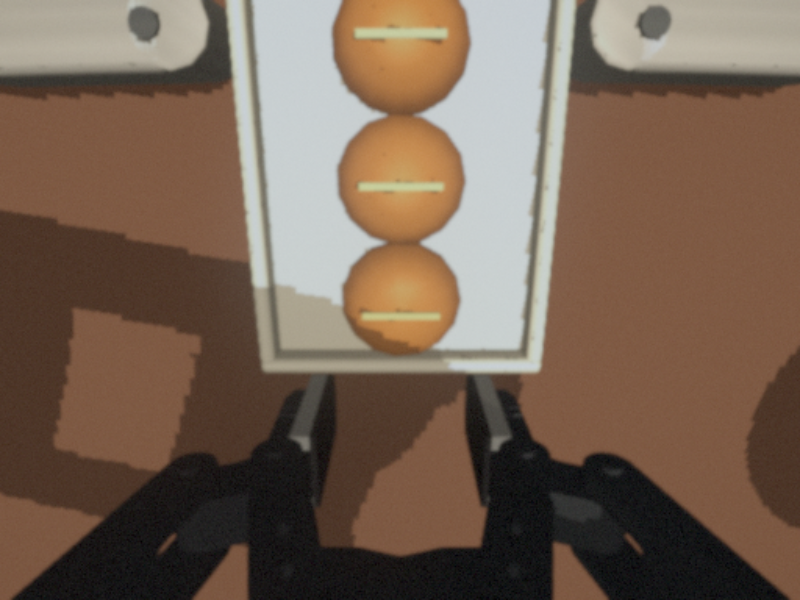

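View pics/t5c.png

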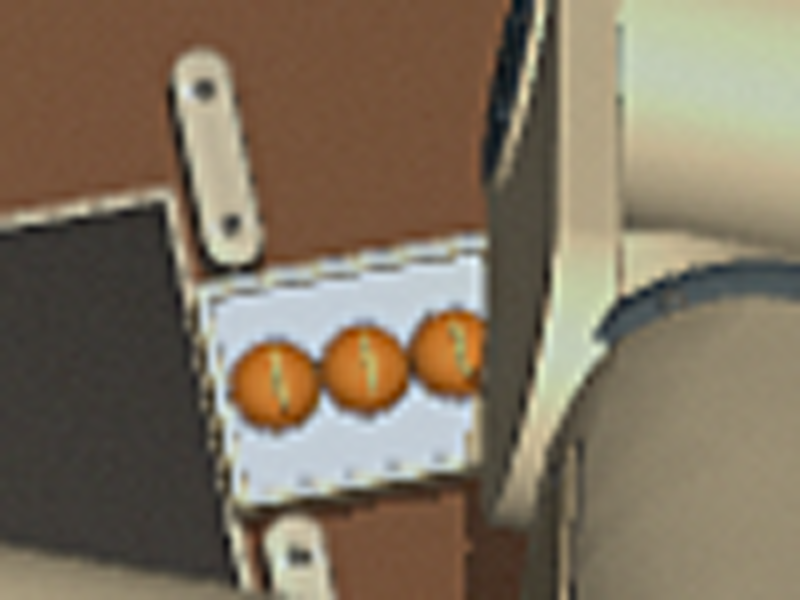

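The dish is centred between the rails (wrist view side gaps of 24 and 22 px) and half through. I'll keep pushing straight.

>>> {"api": "jog_arm", "payload": {
  "increments": "0.6 0 0 0 0 0 0; 0.6 0 0 0 0 0 0; 0.6 0 0 0 0 0 0; 0.6 0 0 0 0 0 0; 0.6 0 0 0 0 0 0; 0.6 0 0 0 0 0 0; 0.6 0 0 0 0 0 0; 0.6 0 0 0 0 0 0"
}}

```text
clock: 8.6
eef_pos: [570.5, -82.5, 9.9]
tcp_rot: [-3.141, -0.0, 1.727]
contact_force: [-0.3, -3.6, 0.4]
opening: 0.501
```

>>> {"api": "jog_arm", "payload": {
  "increments": "0.7 0 0 0 0 0 0; 0.7 0 0 0 0 0 0; 0.7 0 0 0 0 0 0; 0.7 0 0 0 0 0 0; 0.7 0 0 0 0 0 0; 0.7 0 0 0 0 0 0; 0.7 0 0 0 0 0 0; 0.7 0 0 0 0 0 0"
}}

```text
clock: 9.4
eef_pos: [561.8, -27.1, 9.9]
tcp_rot: [-3.141, -0.0, 1.727]
contact_force: [0.9, -4.0, 1.5]
opening: 0.503
```

>>> {"api": "jog_arm", "payload": {
  "increments": "0.7 0 0 0 0 0 0; 0.7 0 0 0 0 0 0; 0.7 0 0 0 0 0 0; 0.6 0 0 0 0 0 0; 0.5 0 0 0 0 0 0; 0.4 0 0 0 0 0 0; 0.3 0 0 0 0 0 0; 0.2 0 0 0 0 0 0"
}}

```text
clock: 10.2
eef_pos: [555.6, 13.0, 9.9]
tcp_rot: [3.142, 0.0, 1.727]
contact_force: [0.5, -3.4, 1.0]
opening: 0.498
```

Run:
```python
from path import *
s=r.sense();print(s["clock"],s["contact_force"],s["eef_pos"])
p=s["eef_pos"][:2];y=s["tcp_rot"][2];c=p+71*np.array([np.cos(y),np.sin(y)]);print(togate(c),np.degrees(y)-98.9)
im=r.grab_frame("wrist");cv2.imwrite("pics/w6.png",cv2.resize(im[:,:,::-1],(800,600)))
im=r.grab_frame("top");cv2.imwrite("pics/t6.png",im[:,:,::-1]);crop("pics/t6.png","pics/t6c.png",200,140,120,90)
```

```text
10.2 [ 0.46749214 -3.40154199  1.04280267] [555.56790129  13.03489271   9.89601453]
[ -0.10566073 103.83834116] 0.04306702157111886
pics/t6c.png 6.666666666666667
```

View pics/w6.png

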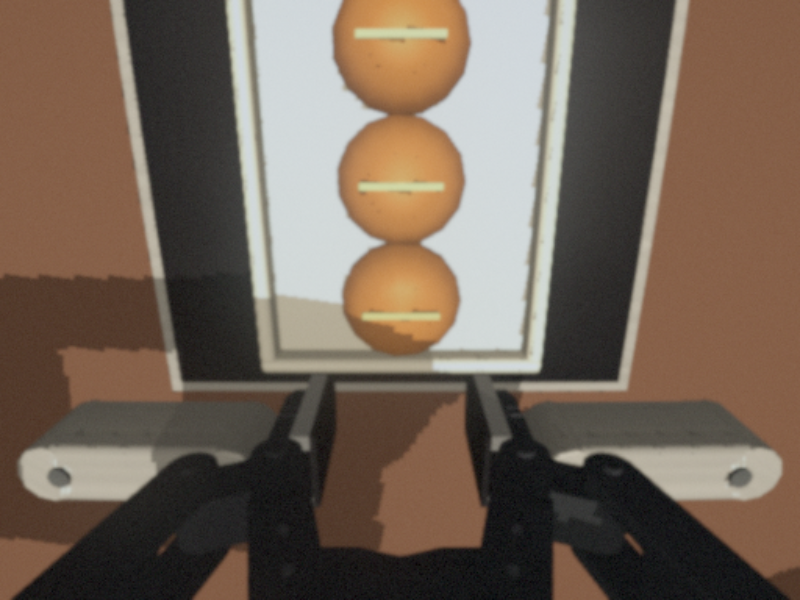

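View pics/t6c.png

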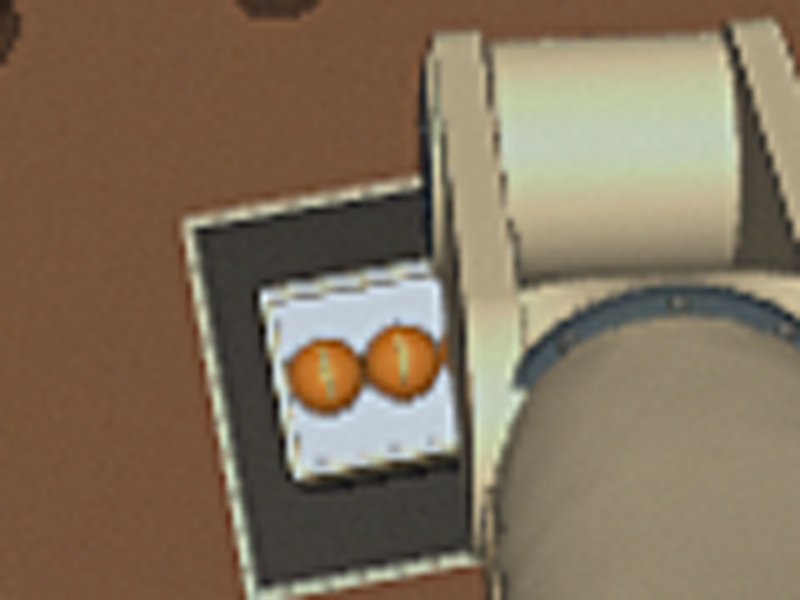

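Run:
```python
from path import *
k=1.5625
near=p2w("wrist",cp([(176,386),(626,386)],k,0,0),0); rear=p2w("wrist",cp([(264,371),(541,372)],k,0,0),38)
print([togate(x).round(1) for x in near],[togate(x).round(1) for x in rear])
far=p2w("top",cp([(186,220),(252,595)],6.6667,200,140),0);fr=p2w("top",cp([(262,290),(297,478)],6.6667,200,140),38)
print([togate(x).round(1) for x in far],[togate(x).round(1) for x in fr])
```

```text
[array([-93.6,  17.5]), array([93.5, 17.3])] [array([-44.2,  44.4]), array([44.7, 43.9])]
[array([ 93.6, 192.4]), array([-90.8, 192.3])] [array([ 45.2, 162.4]), array([-45.1, 161.8])]
```

The dish lies about 27 to 30 mm inside both panel ends, about 46 mm inside its sides, and square to it. I'll back off, rise and go towards the bell.

>>> {"api": "jog_arm", "payload": {
  "increments": "-0.5 0 0 0 0 0 0; -1 0 0 0 0 0 0; -1 0 0 0 0 0 0; 0 0 -2 0 0 0 0; 0 0 -4 0 0 0 0; 0 0 -4 0 0 0 0; 0 0 -3 0 0 0 -1; 0 0 0 0 0 0 -1"
}}

```text
clock: 11.1
eef_pos: [562.4, -12.8, 144.3]
tcp_rot: [3.134, 0.001, 1.726]
contact_force: [0.6, 0.6, -0.2]
opening: 0.167
```

Run:
```python
from path import *
s=r.sense();print(s["clock"],s["eef_pos"],s["tcp_rot"])
p=[*s["eef_pos"],s["tcp_rot"][2]]
b=fromgate(0,0)
yy=p[3]
rows(line(p,[534,310,125,yy],12),-1)
im=r.grab_frame("wrist");cv2.imwrite("pics/w7.png",cv2.resize(im[:,:,::-1],(800,600)))
```

```text
11.1 [562.44556988 -12.79710664 144.30594548] [3.13432890e+00 1.19831544e-03 1.72598352e+00]
2.69 0.18 0.16 0 0 0 -1; 2.7 0.18 0.16 0 0 0 -1; 2.69 0.18 0.16 0 0 0 -1; 2.7 0.19 0.16 0 0 0 -1; 2.69 0.18 0.16 0 0 0 -1; 2.7 0.18 0.17 0 0 0 -1; 2.69 0.18 0.16 0 0 0 -1; 2.69 0.18 0.16 0 0 0 -1
2.7 0.18 0.16 0 0 0 -1; 2.69 0.19 0.16 0 0 0 -1; 2.7 0.18 0.16 0 0 0 -1; 2.69 0.18 0.16 0 0 0 -1; 0 0 0 0 0 0 -1; 0 0 0 0 0 0 -1; 0 0 0 0 0 0 -1; 0 0 0 0 0 0 -1
end [534. 310. 125.] 1.726
```

View pics/w7.png

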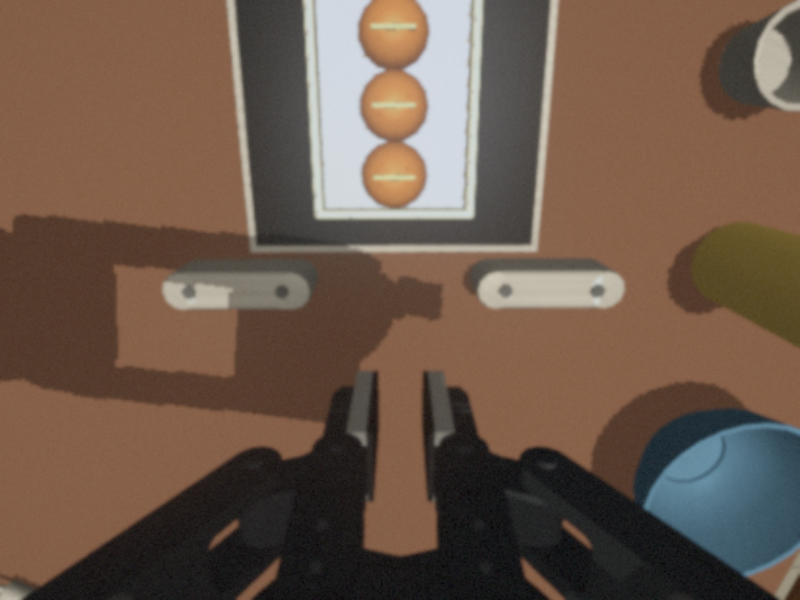

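The dish sits squarely on the panel (outline 313–473 px inside 250–540 px), and the rails and bystanders look undisturbed. On to the bell.

>>> {"api": "jog_arm", "payload": {
  "increments": "2.7 0.18 0.16 0 0 0 -1; 2.7 0.18 0.16 0 0 0 -1; 2.7 0.18 0.16 0 0 0 -1; 2.7 0.19 0.16 0 0 0 -1; 2.7 0.18 0.16 0 0 0 -1; 2.7 0.18 0.17 0 0 0 -1; 2.7 0.18 0.16 0 0 0 -1; 2.7 0.18 0.16 0 0 0 -1"
}}

```text
clock: 11.95
eef_pos: [539.3, 204.0, 125.2]
tcp_rot: [-3.139, 0.0, 1.726]
contact_force: [0.7, 1.0, -0.3]
opening: 0.0
```

>>> {"api": "jog_arm", "payload": {
  "increments": "2.7 0.18 0.16 0 0 0 -1; 2.7 0.18 0.16 0 0 0 -1; 2.7 0.18 0.16 0 0 0 -1; 2.7 0.18 0.16 0 0 0 -1; 0 0 0 0 0 0 -1; 0 0 0 0 0 0 -1; 0 0 0 0 0 0 -1; 0 0 0 0 0 0 -1"
}}

```text
clock: 12.75
eef_pos: [530.6, 310.4, 120.2]
tcp_rot: [-3.141, 0.0, 1.726]
contact_force: [0.7, -0.3, -0.9]
opening: 0.001
```

Run:
```python
from path import *
s=r.sense();print(s["clock"],s["eef_pos"],s["tcp_rot"],s["opening"])
im=r.grab_frame("wrist");cv2.imwrite("pics/w8.png",cv2.resize(im[:,:,::-1],(800,600)))
im=r.grab_frame("top");cv2.imwrite("pics/t8.png",im[:,:,::-1]);crop("pics/t8.png","pics/t8c.png",60,100,320,240)
```

```text
12.75 [530.56250953 310.39622786 120.20866132] [-3.14086805e+00  3.80026795e-04  1.72572640e+00] 0.0010617817450962132
pics/t8c.png 2.5
```

View pics/w8.png

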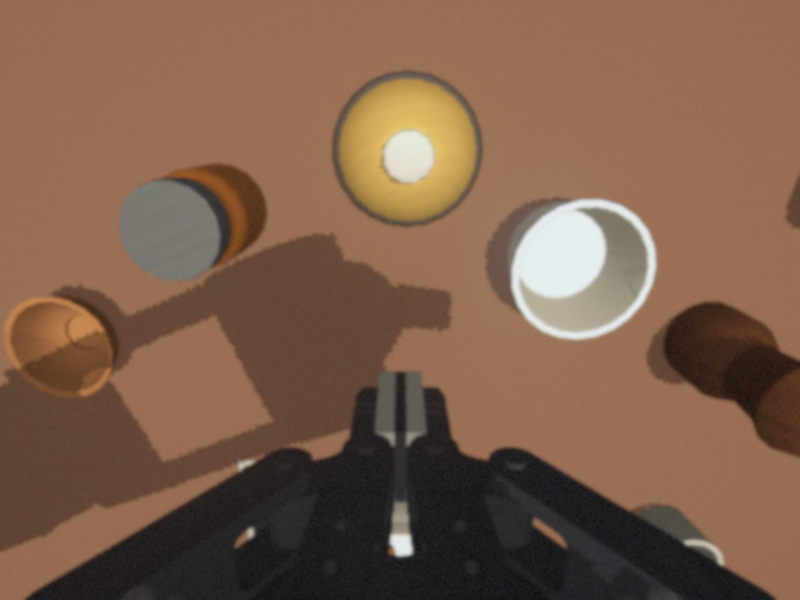

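View pics/t8c.png

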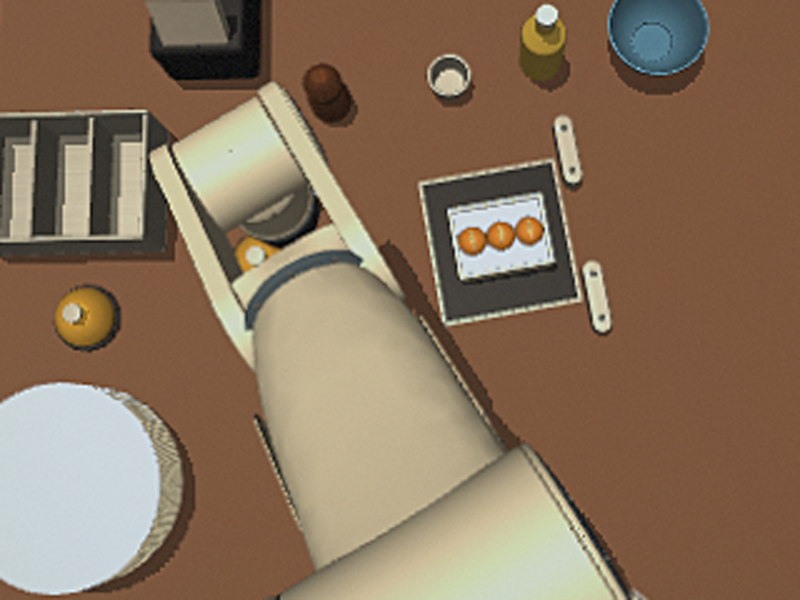

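The dish is on the panel (top view 500,236). The plunger appears in the wrist view at (408,157), and no third bell is visible near the base.

Run:
```python
from path import *
P=p2w("wrist",cp([(408,157)],1.5625,0,0),62)[0];F=p2w("wrist",cp([(407,148)],1.5625,0,0),2)[0];print(P,F)
s=r.sense();p=[*s["eef_pos"],s["tcp_rot"][2]]
a=[P[0],P[1],80,p[3]]
rows(line(p,a,5),-1)
```

```text
[522.65231649 383.7150089   62.        ] [522.74004297 385.91298511   2.        ]
1.47 0.07 0.81 0 0 0 -1; 1.47 0.06 0.81 0 0 0 -1; 1.46 0.07 0.81 0 0 0 -1; 1.47 0.06 0.81 0 0 0 -1; 1.47 0.07 0.81 0 0 0 -1; 0 0 0 0 0 0 -1; 0 0 0 0 0 0 -1; 0 0 0 0 0 0 -1
end [522.6 383.7  80. ] 1.7258
```

>>> {"api": "jog_arm", "payload": {
  "increments": "1.47 0.07 0.8 0 0 0 -1; 1.47 0.07 0.8 0 0 0 -1; 1.47 0.07 0.8 0 0 0 -1; 1.47 0.06 0.8 0 0 0 -1; 1.47 0.06 0.8 0 0 0 -1; 0 0 0 0 0 0 -1; 0 0 0 0 0 0 -1; 0 0 0 0 0 0 -1"
}}

```text
clock: 13.65
eef_pos: [522.5, 384.4, 80.7]
tcp_rot: [3.142, 0.0, 1.727]
contact_force: [0.6, -0.5, 1.0]
opening: 0.001
```

>>> {"api": "jog_arm", "payload": {
  "increments": "0 0 0.5 0 0 0 -1; 0 0 0.5 0 0 0 -1; 0 0 0.4 0 0 0 -1; 0 0 0.2 0 0 0 -1; 0 0 0.2 0 0 0 -1; 0 0 0.1 0 0 0 -1; 0 0 0.1 0 0 0 -1; 0 0 0 0 0 0 -1"
}}

```text
clock: 14.45
eef_pos: [522.4, 384.7, 60.6]
tcp_rot: [3.142, -0.0, 1.727]
contact_force: [0.5, 0.0, 0.8]
opening: -0.001
```

>>> {"api": "jog_arm", "payload": {
  "increments": "0 0 0.1 0 0 0 -1; 0 0 0.1 0 0 0 -1; 0 0 0.1 0 0 0 -1; 0 0 0.1 0 0 0 -1; 0 0 0.05 0 0 0 -1; 0 0 0 0 0 0 -1; 0 0 0 0 0 0 -1; 0 0 0 0 0 0 -1"
}}

```text
clock: 15.25
eef_pos: [522.4, 384.7, 56.1]
tcp_rot: [3.142, -0.0, 1.727]
contact_force: [0.2, -0.5, 0.4]
opening: 0.001
```

Only 0.4 N at z=56, where about 4 N is expected, so I'll check whether the tip is really on the plunger.

Run:
```python
from path import *
s=r.sense();print(s["contact_force"],s["eef_pos"])
im=r.grab_frame("wrist");cv2.imwrite("pics/w9.png",cv2.resize(im[:,:,::-1],(800,600)))
im=r.grab_frame("scene");cv2.imwrite("pics/s9.png",im[:,:,::-1]);crop("pics/s9.png","pics/s9c.png",290,180,110,82)
q=w2p("scene",[[522.5,384,62],[522.5,384,0],[522.5,384.5,56]]);print(q)
```

```text
[ 0.22543319 -0.52474321  0.36995056] [522.44098906 384.69955154  56.12786105]
pics/s9c.png 7.2727272727272725
[[346.50102384 227.13732908]
 [343.14133609 243.0694541 ]
 [346.3425087  228.77614274]]
```

View pics/w9.png

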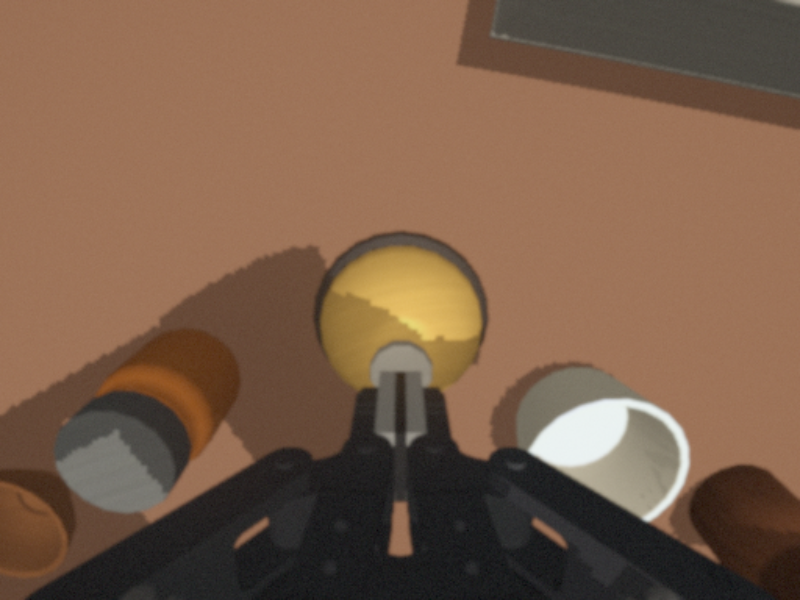

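View pics/s9c.png

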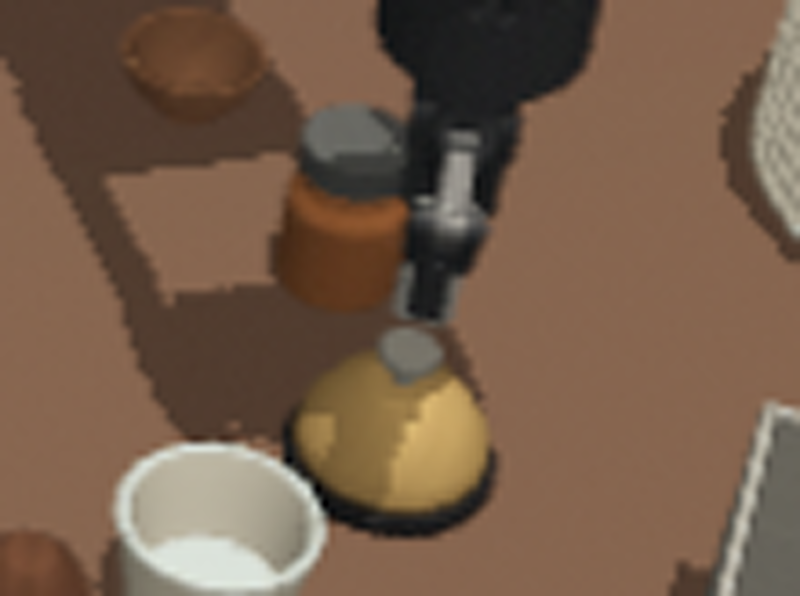

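Run:
```python
from path import *
s=r.sense();p=s["eef_pos"];R=Ro.from_euler('xyz',s["tcp_rot"]).as_matrix()
for n,z in(("wrist",1.5625),):
  for dx in(-11,0,11):
    for dz in(-20,-10,0):
      print(dx,dz,(w2p(n,[p+R@np.array([dx,0,dz])])[0]*z).round(0))
print("plunger proj",[(w2p("wrist",[[522.6,383.7,h]])[0]*1.5625).round(0) for h in (56,62)])
for dx in(-11,0,11):
    for dz in(-20,-10,0): print(dx,dz,((w2p("scene",[p+R@np.array([dx,0,dz])])[0]-[290,180])*7.2727).round(0))
c=r.camera_info("wrist");Rc=cv2.Rodrigues(c["rvec"])[0];print("cam in tool",R.T@(-Rc.T@c["tvec"]-p),R.T@Rc.T@[0,0,1])
crop("pics/w9.png","pics/w9c.png",300,300,200,150)
```

```text
-11 -20 [401. 417.]
-11 -10 [401. 402.]
-11 0 [401. 389.]
0 -20 [401. 390.]
0 -10 [401. 376.]
0 0 [401. 363.]
11 -20 [401. 361.]
11 -10 [401. 348.]
11 0 [401. 337.]
plunger proj [array([401., 366.]), array([401., 373.])]
-11 -20 [389. 310.]
-11 -10 [385. 330.]
-11 0 [381. 349.]
0 -20 [419. 316.]
0 -10 [414. 335.]
0 0 [410. 354.]
11 -20 [448. 321.]
11 -10 [444. 341.]
11 0 [439. 360.]
cam in tool [  83.80140271   -0.5355486  -167.37102318] [-3.22513490e-01  8.92271715e-04  9.46564447e-01]
pics/w9c.png 4.0
```

View pics/w9c.png

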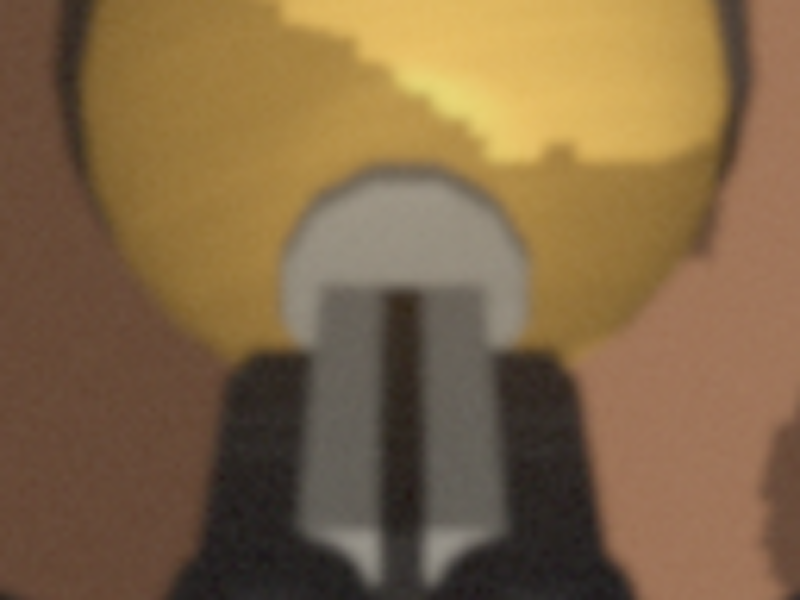

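The plunger is still up. Both cameras show the closed tips ending about 20–28 mm above the reported TCP, even though they line up with the plunger sideways. I'll go lower in small steps, watching the force.

>>> {"api": "jog_arm", "payload": {
  "increments": "0 0 0.2 0 0 0 -1; 0 0 0.2 0 0 0 -1; 0 0 0.2 0 0 0 -1; 0 0 0.2 0 0 0 -1; 0 0 0 0 0 0 -1; 0 0 0 0 0 0 -1; 0 0 0 0 0 0 -1; 0 0 0 0 0 0 -1"
}}

```text
clock: 16.15
eef_pos: [522.5, 384.7, 48.2]
tcp_rot: [3.141, -0.0, 1.727]
contact_force: [0.6, 0.5, -0.5]
opening: -0.001
```

>>> {"api": "jog_arm", "payload": {
  "increments": "0 0 0.1 0 0 0 -1; 0 0 0.1 0 0 0 -1; 0 0 0.1 0 0 0 -1; 0 0 0.1 0 0 0 -1; 0 0 0 0 0 0 -1; 0 0 0 0 0 0 -1; 0 0 0 0 0 0 -1; 0 0 0 0 0 0 -1"
}}

```text
clock: 16.95
eef_pos: [522.4, 384.7, 44.1]
tcp_rot: [3.142, -0.0, 1.727]
contact_force: [-0.1, -0.3, -0.0]
opening: -0.006
```

Run:
```python
from path import *
im=r.grab_frame("wrist");cv2.imwrite("pics/w10.png",im[:,:,::-1]);crop("pics/w10.png","pics/w10c.png",180,180,160,120)
im=r.grab_frame("scene");cv2.imwrite("pics/s10.png",im[:,:,::-1]);crop("pics/s10.png","pics/s10c.png",290,180,110,82)
```

```text
pics/w10c.png 5.0
pics/s10c.png 7.2727272727272725
```

View pics/w10c.png

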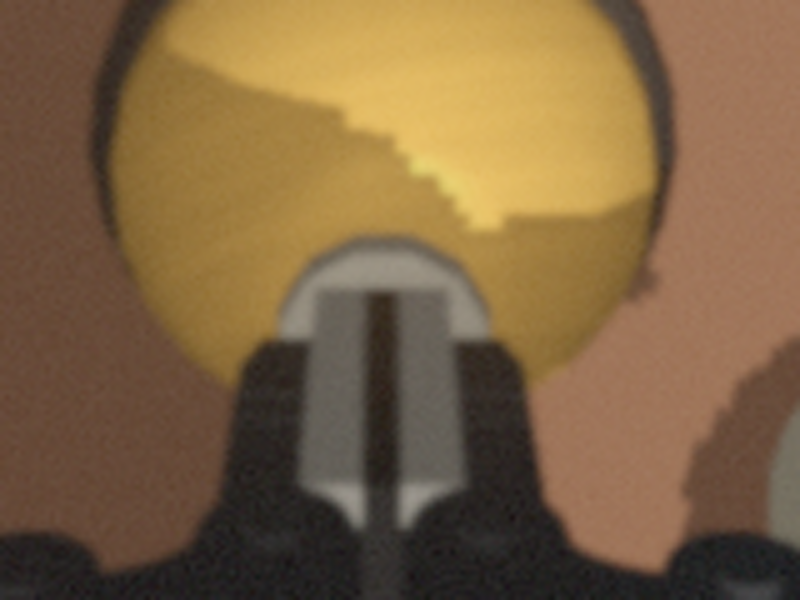

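View pics/s10c.png

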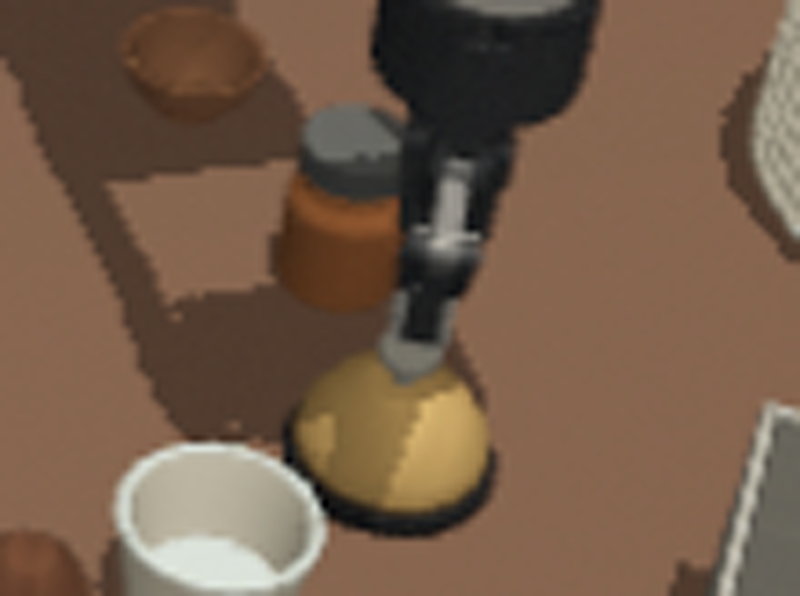

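The tip is now just above the plunger and still centred on it. I'll continue slowly.

>>> {"api": "jog_arm", "payload": {
  "increments": "0 0 0.1 0 0 0 -1; 0 0 0.1 0 0 0 -1; 0 0 0.1 0 0 0 -1; 0 0 0.1 0 0 0 -1; 0 0 0 0 0 0 -1; 0 0 0 0 0 0 -1; 0 0 0 0 0 0 -1; 0 0 0 0 0 0 -1"
}}

```text
clock: 17.85
eef_pos: [522.4, 384.7, 40.1]
tcp_rot: [3.142, -0.0, 1.727]
contact_force: [0.4, -0.1, -0.4]
opening: -0.002
```

>>> {"api": "jog_arm", "payload": {
  "increments": "0 0 0.1 0 0 0 -1; 0 0 0.1 0 0 0 -1; 0 0 0.1 0 0 0 -1; 0 0 0 0 0 0 -1; 0 0 0 0 0 0 -1; 0 0 0 0 0 0 -1; 0 0 0 0 0 0 -1; 0 0 0 0 0 0 -1"
}}

```text
clock: 18.65
eef_pos: [522.4, 384.7, 37.1]
tcp_rot: [3.142, -0.0, 1.727]
contact_force: [0.7, -0.1, 1.3]
opening: 0.001
```

>>> {"api": "jog_arm", "payload": {
  "increments": "0 0 0.1 0 0 0 -1; 0 0 0.1 0 0 0 -1; 0 0 0.1 0 0 0 -1; 0 0 0 0 0 0 -1; 0 0 0 0 0 0 -1; 0 0 0 0 0 0 -1; 0 0 0 0 0 0 -1; 0 0 0 0 0 0 -1"
}}

```text
clock: 19.45
eef_pos: [522.5, 384.7, 34.2]
tcp_rot: [3.141, -0.0, 1.727]
contact_force: [0.9, 0.2, 3.1]
opening: -0.0
```

Run:
```python
from path import *
print(r.sense()["contact_force"])
im=r.grab_frame("wrist");cv2.imwrite("pics/w11.png",im[:,:,::-1]);crop("pics/w11.png","pics/w11c.png",180,180,160,120)
im=r.grab_frame("scene");cv2.imwrite("pics/s11.png",im[:,:,::-1]);crop("pics/s11.png","pics/s11c.png",320,200,64,48)
```

```text
[0.86811841 0.22281064 3.08142608]
pics/w11c.png 5.0
pics/s11c.png 12.5
```

View pics/w11c.png

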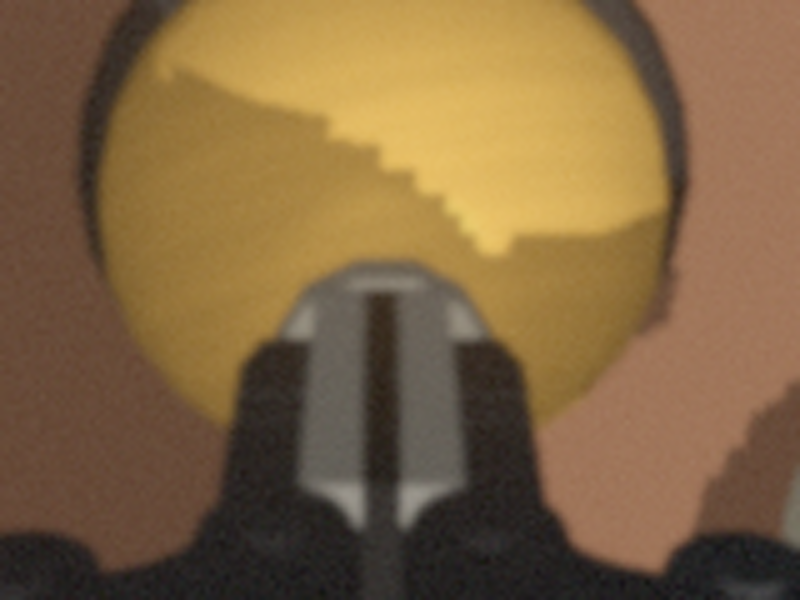

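View pics/s11c.png

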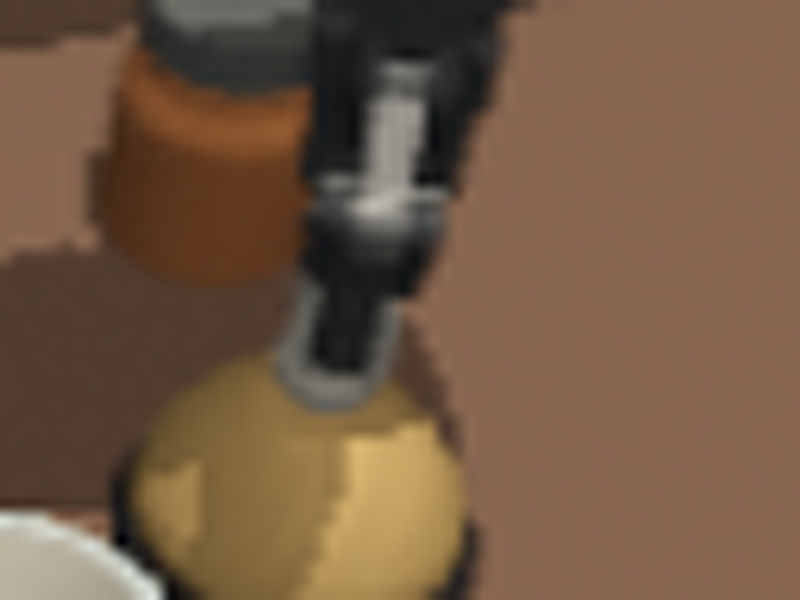

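The tip is on the plunger at 3.1 N. I'll press on to the stop.

>>> {"api": "jog_arm", "payload": {
  "increments": "0 0 0.1 0 0 0 -1; 0 0 0.1 0 0 0 -1; 0 0 0.1 0 0 0 -1; 0 0 0 0 0 0 -1; 0 0 0 0 0 0 -1; 0 0 0 0 0 0 -1; 0 0 0 0 0 0 -1; 0 0 0 0 0 0 -1"
}}

```text
clock: 20.35
eef_pos: [522.5, 384.8, 31.9]
tcp_rot: [3.141, -0.0, 1.727]
contact_force: [-2.1, -1.9, 10.1]
opening: 0.002
```

The force rose to 10 N and the motion stalled at 31.9, about 6 mm below first contact, so the plunger is fully down. I'll let it go.

>>> {"api": "jog_arm", "payload": {
  "increments": "0 0 -0.5 0 0 0 -1; 0 0 -1 0 0 0 -1; 0 0 -2 0 0 0 -1; 0 0 -3 0 0 0 -1; 0 0 -3 0 0 0 -1; 0 0 -3 0 0 0 -1; 0 0 0 0 0 0 -1; 0 0 0 0 0 0 -1"
}}

```text
clock: 21.15
eef_pos: [522.6, 384.8, 156.8]
tcp_rot: [3.14, -0.001, 1.727]
contact_force: [-1.2, -0.2, -0.9]
opening: -0.001
```

>>> {"api": "jog_arm", "payload": {
  "increments": "-4 0 0 0 0 0 -1; -4 0 0 0 0 0 -1; 0 0 0 0 0 0 -1; 0 0 0 0 0 0 -1; 0 0 0 0 0 0 -1; 0 0 0 0 0 0 -1; 0 0 0 0 0 0 -1; 0 0 0 0 0 0 -1"
}}

```text
clock: 21.95
eef_pos: [534.6, 306.2, 155.9]
tcp_rot: [-3.141, -0.0, 1.728]
contact_force: [1.0, 0.3, -0.4]
opening: -0.004
```

Run:
```python
from path import *
s=r.sense();print(s["clock"],s["contact_force"],s["eef_pos"])
im=r.grab_frame("wrist");cv2.imwrite("pics/w12.png",cv2.resize(im[:,:,::-1],(800,600)))
im=r.grab_frame("top");cv2.imwrite("pics/t12.png",cv2.resize(im[:,:,::-1],(800,600)))
im=r.grab_frame("scene");cv2.imwrite("pics/s12.png",cv2.resize(im[:,:,::-1],(800,600)))
```

```text
21.95 [ 1.01710449  0.26883753 -0.44124522] [534.61332229 306.23209094 155.93237636]
```

View pics/w12.png

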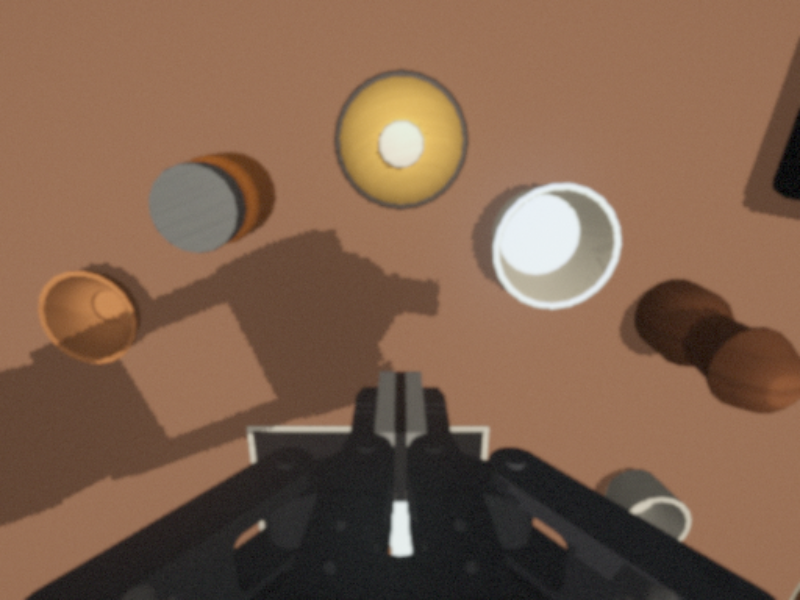

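View pics/t12.png

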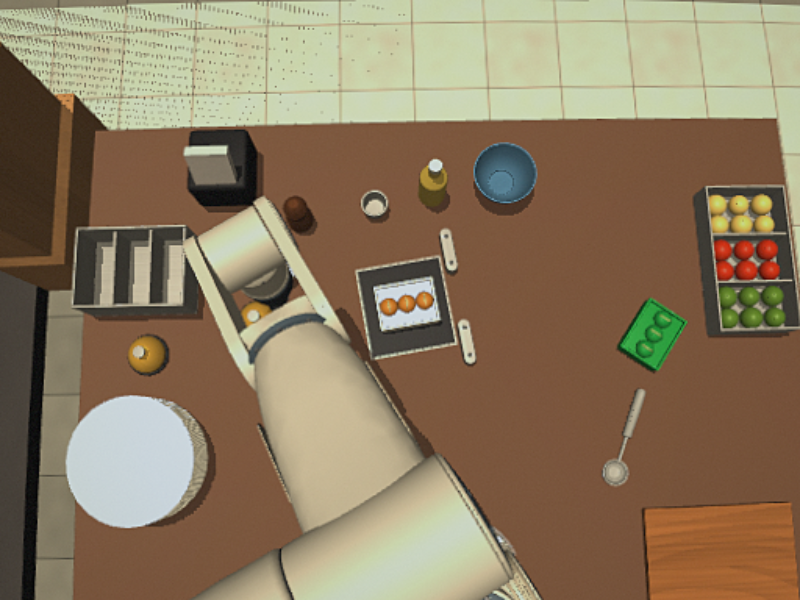

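View pics/s12.png

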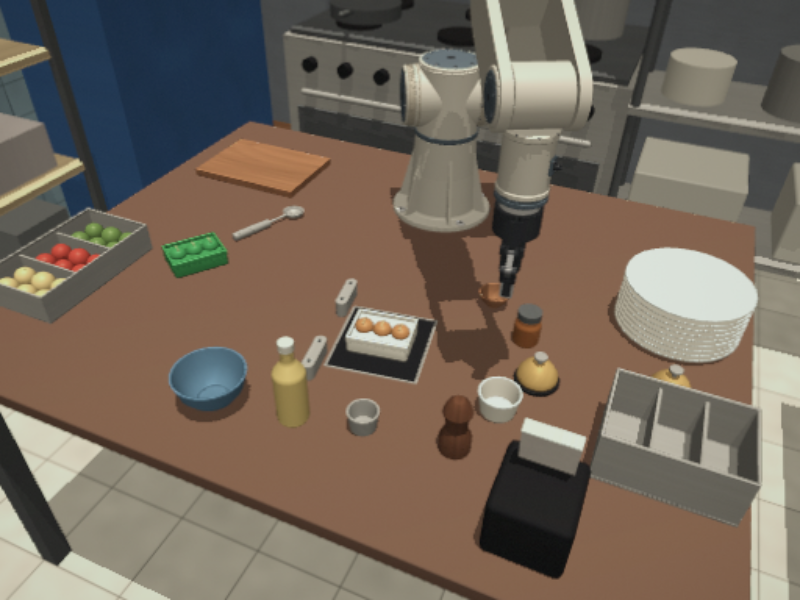

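The dish is centred on the panel (top view 407,304), the plunger is back up (scene view 541,358), and every bystander is in its original place. The arm is clear of everything, so I'm handing in.

```bash
python3 -c "
from rig import r
print(r.sign_off())"
```

```text
the job is handed in; nothing more can be done
None
```

I pushed the white dish of rolls through the gap onto the warming panel, then rang the bell nearest the base, and handed the job in at about 22 s.

**Dish:** I used two spread fingertips against its rear wall and never gripped or lifted it. I steered it in an arc to line it up with the gate, then pushed straight through without any sign of touching the rails. My last measurements put it about 27–30 mm inside the panel's ends and about 46 mm inside its sides, square to within about 0.5°.

**Bell:** I pressed the plunger with closed fingers until it stopped, about 6 mm below first contact, with the force rising to 10 N. After release it stood up again. I had no direct reading of the ring itself, so that rests on the travel and the force.

**Other checks:** The final pictures show all bystanders where they started and the arm clear of everything.

**One disagreement:** The closed fingertips met the plunger about 20–25 mm lower by the reported TCP height than the given geometry implied. My first press, at the expected height, touched nothing, so I went down slowly by force and camera instead. It also means the dish was probably pushed higher on its wall than planned, but it stayed flat and moved squarely.

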